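Load the sensor calibration rail

ROBOT

A 6-joint arm with a two-finger parallel gripper is mounted at the origin on the work surface. World frame = base frame: x ahead of the robot, y to its left, z up, the work surface at z = 0. Lengths are in m, angles in rad, forces in N, time in s.
With the tool pointing down it reaches from about 0.225 to 0.875 m from the base axis. Payload 3.4 kg.
Tool frame: the origin (TCP) lies midway between the tips of the shut fingers; the grasp point (between the pads) lies 19 mm behind it (manip.pinch_z is the z of the grasp point in the tool frame, in m); z points along the fingers, x is the direction in which the jaws open and shut, and the axes are right-handed (so a half turn about z gives the same grasp; the last joint's range is limited). The gripper opens to 85 mm and grips with 20 to 120 N. Pads are 22 mm wide; open, the fingers measure 114 mm over their backs; the gripper's body (76 mm by 85 mm) begins 54 mm behind the grasp point. The pads swing forward as they close: fully open they stand 13 mm farther back than shut.
Start: joints at [0.998, 0.276, 1.505, -0, 1.361, -0.121], TCP at [0.251, 0.517, 0.2] pointing down, gripper open.
Joint ranges: [-2.89, 2.89], [-0.75, 2.08], [0.22, 2.7], [-1.18, 4.32], [0.11, 2.71], [-2.7, 2.7]. Speed limits (rad/s): [2.57, 2.57, 3.14, 3.14, 3.14, 3.14].

INTERFACE

Orientations are given as a unit quaternion [w, x, y, z].
In Python, from rig import manip gives the robot as it stands. The module is installed in compiled form; this text tells all that it offers.
- The arm moves only by the tool drive_tool, never from a script. Its argument "steps" is a list of rows, each a list of 5 numbers: the shift along the tool's x, y, z in mm, then the turn about the tool's z in rad, then the gripper command: -1 is shut, 1 is fully open, values between are in proportion. A call has 1 to 5 rows; each row is the pose to reach, as a shift and turn from the pose measured when the call began, along the tool's axes at that moment; what a row does not reach only later rows make up. A row lasts 1/10 s, in which the tool goes at most 50 mm and 8.59 degrees, less where a joint would pass 70% of its speed; a pose out of reach is approached as far as the arm can. A call with a gripper value outside its range is refused whole. The fingers move at their own pace and stop on an object; "squeeze" is the grip in N (left out, the last holds). Time passes only in rows, so rows that repeat a pose let the fingers close. It gives the time, the measured TCP pose, the force and the opening at its end, in the units of the state.
- manip.get_state(): the state, without advancing time (a new reading comes with each control period).
- manip.get_image(name): name is "scene" or "top"; returns the picture (384x512x3 uint8, blue, green, red); there is no depth.
- manip.get_calibration(name): a dict with "camera_matrix" (3x3 intrinsics, pixels), "distortion" ([k1, k2, p1, p2, k3] as OpenCV has them; the pictures are not rectified), "rvec" (rotation vector, rad) and "tvec" (3), from world to camera coordinates, as OpenCV has them. Camera axes: x right, y down, z forward; pixel columns grow to the right and rows downward; lengths in m; the calibration is good to about 2 mm. A picture is of the moment at which its call begins. get_calibration takes no time and is no camera call.
- manip.sign_off(): hands the job in, once; it reports no verdict.
Trained networks look in the newest picture that a camera, given by its name, has taken for a name from the list of things; names that differ only in an ending like _2 or _b are one class to them, and where a whole thing is asked for, a point or a joint stands for the part that bears it (a point fixed in the world has none). Each returns a list of dicts, best first, with "conf" (0 to 1); they miss things now and then, are a little off and sometimes report something else, mostly with a low value. They report only what shows in the picture. A call takes as long as a camera call. They do not tell look-alikes from the thing itself.
- manip.masks_of(camera, name): "pixels" (384x512 bool, what is visible of it) and "location" ([column, row] in pixels, amid what is visible of it).
The state is a dict: "clock": time; "qpos": joint angles; "qd": joint speeds; "effort": joint torques, N m; "position": TCP position; "ee_rot": TCP orientation; "contact_force": force on the tool from outside, world axes, zero at the start; "moment": the same for the moment, N m; "width": finger opening in m.
Only numpy, scipy, OpenCV 4.12 (cv2) and the standard library are available. Lean on these libraries where they do the work, as an engineer would, in place of code of your own. Each camera call takes 0.05 s, during which the arm holds its last target.

TASK

Slide the two white sensor cartridges with blue noses into the tilted rail of the calibration dock through its upper mouth, both with the blue nose pointing downhill, fully home: the first against the blue stop, the second up against the first. Then slide the orange keeper across the mouth behind them. Leave the grey spent cartridge with the red nose and everything else on the bench where it is.

Things in the scene. Friction and masses are not known exactly. Their poses are not given: they have to be found in the camera images.
- sensor_a: White sensor cartridge, 56 long (x) x 30 wide (y) x 14 high, about 60 g. A finger tab stands up over its origin: 22 (x) x 10 thick (y), from 14 to 48 above the underside, its front half blue. The front 14 of the length, at -x, is the blue nose, only 20 wide and 10 high; gold contacts at the +x end. Origin: centre of the underside; z up. Starts standing on the bench
- sensor_b: A second cartridge, exactly like sensor_a: white, blue nose at -x
- sensor_a_nose (a point): middle of the front face of sensor_a's blue nose, 28 along -x from its origin and 5 above its underside
- sensor_b_nose (a point): the same point on sensor_b
- chute: Tilted aluminium rail, a C-section tube on the dock, fixed, 22 degrees, low end towards the robot. Origin: middle of the inner floor at the blue stop (low end), 36 above the bench; x uphill along the floor, y across, z square to the floor. Inside 35 wide, 17.5 high under two lips (4 thick, from 17.5 to 21.5 above the floor); the slot between them, 20 wide, lets the cartridges' tabs stand through
- chute_mouth (a point): middle of the floor at the mouth's outer edge, rail x = 118. Lips run from rail x = 0 to 100, side walls (5 thick) are straight to 96, then flare to 41 wide inside at 118, unroofed. Beyond, the floor is an open apron 62 wide, to x = 165. The keeper's track (10 high) lies at x = 116 to 134, only at rail y = 30 to 85
- home_low (a point): on the rail floor at rail x = 28: the origin of the first cartridge when home (its x along the rail's x). Cartridges may slide down the rail by themselves or stick, depending on friction
- home_high (a point): on the rail floor at rail x = 84: the origin of the second cartridge when it touches the first
- keeper (a joint): slide of the orange keeper in metres: near 0 = open, clear of the mouth; 0.036 = fully across the mouth (end stop). It moves along -y of the rail at rail x = 121 to 129, needs about 1 N and stays where it is left. Its plate is 8 thick, 36 long in y, 3 to 19 above the rail floor (at rail y from 28 to 64 when the joint reads 0, -8 to 28 at 0.036)
- keeper_tab (a point): top centre of the keeper's upright orange tab, 12 (rail x) x 10 (rail y), standing from 19 to 55 above the rail floor; at rail x = 125, y = 56 when the joint reads 0 and y = 20 when it reads 0.036
- spent: Spent cartridge to leave alone: same shape as sensor_a, but grey, with red nose and tab front
- dish: lidded clear dish, 64 diameter, 16 high, origin under its centre; leave it
- driver: screwdriver lying on the bench; leave it
- timer: grey timer box, 60 x 75 x 25 high, origin under its centre; leave it
Mind the look-alikes: they are no part of the job. What is shaped like the sensor_a but green or turquoise is not meant.

How it is judged:
On the way, in this order (a step that is already met when the one before it is completed fails the run):
1. both white cartridges are home in the rail, noses downhill, one behind the other ((((x of sensor_a in the frame of chute between 0.02 and 0.035 m and y of sensor_a in the frame of chute between -0.005 and 0.005 m and z of sensor_a in the frame of chute between -0.003 and 0.006 m and x of sensor_a_nose in the frame of chute below 0.012 m) and (x of sensor_b in the frame of chute between 0.075 and 0.092 m and y of sensor_b in the frame of chute between -0.005 and 0.005 m and z of sensor_b in the frame of chute between -0.003 and 0.006 m and x of sensor_b_nose in the frame of chute below 0.069 m)) or ((x of sensor_b in the frame of chute between 0.02 and 0.035 m and y of sensor_b in the frame of chute between -0.005 and 0.005 m and z of sensor_b in the frame of chute between -0.003 and 0.006 m and x of sensor_b_nose in the frame of chute below 0.012 m) and (x of sensor_a in the frame of chute between 0.075 and 0.092 m and y of sensor_a in the frame of chute between -0.005 and 0.005 m and z of sensor_a in the frame of chute between -0.003 and 0.006 m and x of sensor_a_nose in the frame of chute below 0.069 m)))), for 0.2 s.
2. the keeper is across the mouth (value of joint keeper above 0.028 m), for 0.2 s.
At the end, for the whole second after the job is handed in: Both white cartridges at rest on the rail floor, blue nose downhill, origins 20-35 mm and 75-92 mm up the rail from the stop (28 and 84 when touching), either order, within 5 mm of its centre line and 6 mm of its floor; keeper at least 28 of its 36 mm across the mouth ((((x of sensor_a in the frame of chute between 0.02 and 0.035 m and y of sensor_a in the frame of chute between -0.005 and 0.005 m and z of sensor_a in the frame of chute between -0.003 and 0.006 m and x of sensor_a_nose in the frame of chute below 0.012 m) and (x of sensor_b in the frame of chute between 0.075 and 0.092 m and y of sensor_b in the frame of chute between -0.005 and 0.005 m and z of sensor_b in the frame of chute between -0.003 and 0.006 m and x of sensor_b_nose in the frame of chute below 0.069 m)) or ((x of sensor_b in the frame of chute between 0.02 and 0.035 m and y of sensor_b in the frame of chute between -0.005 and 0.005 m and z of sensor_b in the frame of chute between -0.003 and 0.006 m and x of sensor_b_nose in the frame of chute below 0.012 m) and (x of sensor_a in the frame of chute between 0.075 and 0.092 m and y of sensor_a in the frame of chute between -0.005 and 0.005 m and z of sensor_a in the frame of chute between -0.003 and 0.006 m and x of sensor_a_nose in the frame of chute below 0.069 m))) and value of joint keeper above 0.028 m and linear speed of each of sensor_a, sensor_b below 0.01 m/s).
It fails at once if the grey spent cartridge is moved more than 30 mm (distance of spent from where it was at the start of the episode above 0.03 m).
It fails at once if the dish, screwdriver or timer is moved more than 30 mm (distance of any of dish, driver, timer from where it was at the start of the episode above 0.03 m).
It also fails if it takes over 72 s, if anything falls off the work surface, if the arm or the gripper's body presses on something with over 40 N, if the wrist force passes 120 N, or if a joint passes its speed limit or range.

## Working session

There is one attempt and no reset: what is moved stays moved. The work goes in short steps, Python scripts to look and compute and a tool call to move; the robot and the scene stay as the last step left them, time stands still between calls to the robot, and variables do not carry over. Pictures are saved under pics/ and viewed, and the job is handed in when it is done.

Besides the shell and the picture viewer there is one more tool, called after ">>>" as name(argument=value, ...) on one line, values as JSON. drive_tool: Moves the arm, as the interface text tells. Its arguments: {"type":"object","properties":{"steps":{"type":"array","items":{"type":"array","items":{"type":"number"}}},"squeeze":{"type":"number"}},"required":["steps"]}

```bash
mkdir -p pics; ls
python3 - <<'E'
from rig import manip
import cv2
for n in("scene","top"):
    cv2.imwrite(f"pics/{n}0.png",manip.get_image(n)); c=manip.get_calibration(n); print(n,{k:[list(map(lambda v:round(float(v),4),__import__('numpy').ravel(x)))] for k,x in c.items()})
print(manip.get_state(), manip.pinch_z)
E
```

```text
pics
scene {'camera_matrix': [[493.4536, 0.0, 250.4571, 0.0, 493.4536, 191.3657, 0.0, 0.0, 1.0]], 'distortion': [[0.0185, 0.0, 0.0, 0.0, 0.0]], 'rvec': [[1.4164, 2.334, -0.7546]], 'tvec': [[0.3228, -0.3333, 1.5829]]}
top {'camera_matrix': [[367.0234, 0.0, 254.1707, 0.0, 367.0234, 192.0781, 0.0, 0.0, 1.0]], 'distortion': [[0.0069, 0.0, 0.0, 0.0, 0.0]], 'rvec': [[2.129, -2.1701, 0.0986]], 'tvec': [[-0.0222, 0.6039, 1.0424]]}
{'clock': 0.1, 'qpos': array([ 9.97999287e-01,  2.76536868e-01,  1.50598155e+00, -1.09904285e-05,
        1.36069170e+00, -1.21029651e-01]), 'qd': array([ 0.00055169, -0.0031649 , -0.00107655, -0.00087815, -0.00019011,
        0.00054531]), 'effort': array([ 2.00648137e-03, -4.17699623e+01, -2.46405119e+01, -1.66607665e-04,
        5.76766528e-03,  1.59378277e-05]), 'position': array([0.2507682 , 0.51687506, 0.19913328]), 'ee_rot': array([ 3.48228367e-04,  8.47512031e-01,  5.30775568e-01, -7.29944429e-04]), 'contact_force': array([ 0.09487572,  0.35633323, -0.49974034]), 'moment': array([ 0.05437564,  0.02214976, -0.0245076 ]), 'width': 0.0855422933666966} -0.0187
```

View pics/scene0.png

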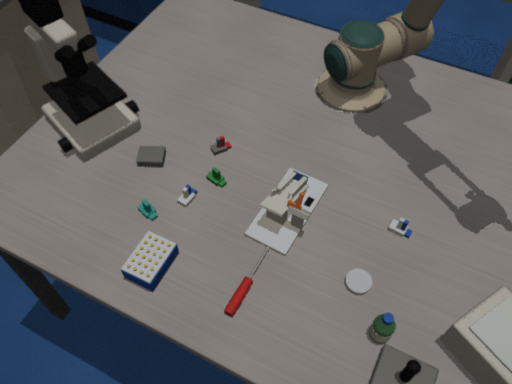

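View pics/top0.png

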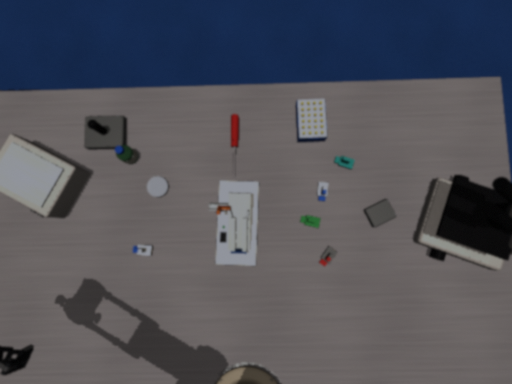

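```bash
cat > h.py <<'E'
import numpy as np,cv2
from rig import manip
from scipy.spatial.transform import Rotation as R
C={n:manip.get_calibration(n) for n in("scene","top")}
def proj(n,P):
    c=C[n];return cv2.projectPoints(np.asarray(P,float).reshape(-1,1,3),np.array(c["rvec"],float),np.array(c["tvec"],float),np.array(c["camera_matrix"],float),np.array(c["distortion"],float))[0].reshape(-1,2)
def back(n,uv,z):
    c=C[n];u=cv2.undistortPoints(np.asarray(uv,float).reshape(-1,1,2),np.array(c["camera_matrix"],float),np.array(c["distortion"],float)).reshape(-1,2)
    r=cv2.Rodrigues(np.array(c["rvec"],float))[0];o=-r.T@np.ravel(c["tvec"]);d=np.c_[u,np.ones(len(u))]@r
    return o+d*((z-o[2])/d[:,2])[:,None]
def crop(img,x0,y0,x1,y1,s,fn):
    cv2.imwrite(fn,cv2.resize(img[y0:y1,x0:x1],None,fx=s,fy=s,interpolation=cv2.INTER_CUBIC))
E
python3 - <<'E'
from h import *
s=cv2.imread("pics/scene0.png");t=cv2.imread("pics/top0.png")
crop(s,235,160,335,260,6,"pics/s_dock.png");crop(t,200,175,270,270,6,"pics/t_dock.png")
a=[cv2.resize(im[y-15:y+15,x-20:x+20],None,fx=9,fy=9,interpolation=cv2.INTER_CUBIC) for im,x,y in((s,187,195),(s,400,228),(t,323,191),(t,143,250))]
cv2.imwrite("pics/carts.png",np.vstack([np.hstack(a[:2]),np.hstack(a[2:])]))
for n in C:
  for k in("sensor_a","keeper_tab","spent","dish","driver","timer","chute"):
    for d in manip.masks_of(n,k)[:6]:
        l=d["location"];print(n,k,round(d["conf"],2),np.round(l,1),d["pixels"].sum(),np.round(back(n,[l],0.0)[0],3))
E
```

```text
scene sensor_a 0.8 [187.7 195. ] 203 [ 0.6   -0.243  0.   ]
scene sensor_a 0.68 [216.  177.2] 228 [ 0.512 -0.205  0.   ]
scene sensor_a 0.65 [149.3 208.4] 258 [ 0.684 -0.311  0.   ]
scene sensor_a 0.62 [398.6 228.8] 331 [0.44  0.298 0.   ]
scene keeper_tab 0.71 [298.8 202.4] 124 [0.483 0.036 0.   ]
scene spent 0.6 [219.6 145.4] 254 [ 0.406 -0.254  0.   ]
scene dish 0.56 [358.6 279.7] 539 [0.623 0.257 0.   ]
scene driver 0.8 [240.6 295.1] 494 [0.789 0.023 0.   ]
scene timer 0.64 [147.8 156.5] 560 [ 0.537 -0.417  0.   ]
top sensor_a 0.73 [348.7 163.1] 184 [ 0.69  -0.322  0.   ]
top sensor_a 0.7 [322.  189.4] 195 [ 0.611 -0.238  0.   ]
top sensor_a 0.66 [145.1 249.8] 172 [0.44  0.297 0.   ]
top sensor_a 0.63 [310.7 223.9] 187 [ 0.508 -0.2    0.   ]
top sensor_a 0.48 [235.2 131. ] 318 [0.799 0.022 0.   ]
top keeper_tab 0.42 [326.2 256.1] 172 [ 0.413 -0.242  0.   ]
top spent 0.46 [328.5 254.4] 195 [ 0.417 -0.249  0.   ]
top dish 0.9 [156.2 187.6] 335 [0.627 0.266 0.   ]
top dish 0.42 [238.5 218.9] 1513 [0.527 0.016 0.   ]
top driver 0.57 [235.1 131.3] 297 [0.798 0.023 0.   ]
top timer 0.88 [379.5 212.7] 590 [ 0.538 -0.406  0.   ]
top timer 0.51 [321.4 189.9] 189 [ 0.61  -0.236  0.   ]
top chute 0.67 [236.3 217.6] 1419 [0.531 0.022 0.   ]
```

View pics/s_dock.png

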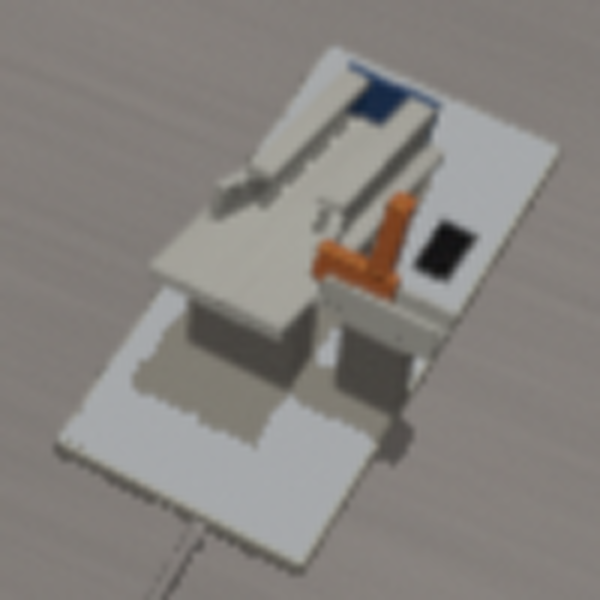

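View pics/t_dock.png

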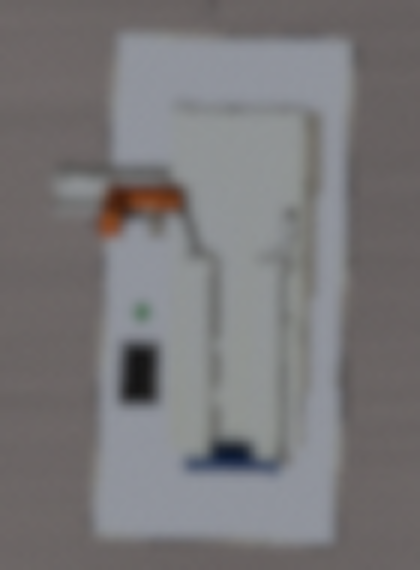

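View pics/carts.png

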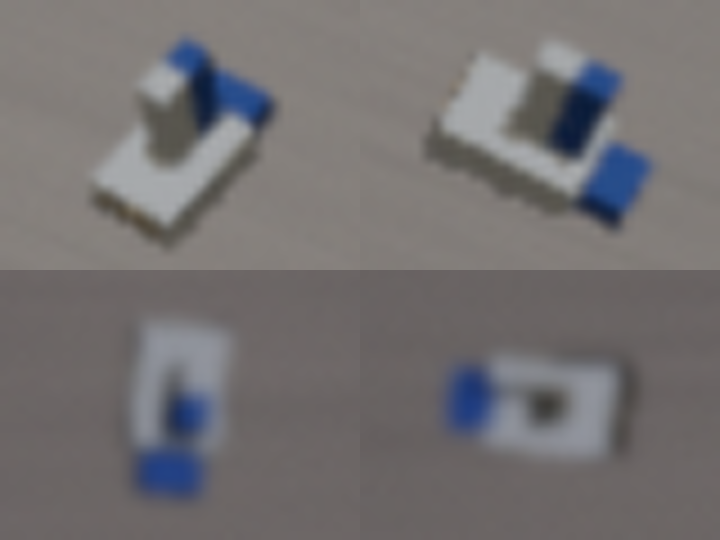

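```bash
cat > fit.py <<'E'
from h import *
from scipy.optimize import least_squares
def up(n,x0,y0,s,X,Y): return ((np.array([X,Y])+.5)/s-.5+[x0,y0])
def pose(p,z0=0.,tilt=0.):
    return R.from_euler('z',p[2])*R.from_euler('y',-tilt), np.array([p[0],p[1],z0])
def fit(cor,p0,z0=0.,tilt=0.):
    def f(p):
        r,t=pose(p,z0,tilt);o=[]
        for n,P,uv in cor: o.append(proj(n,r.apply(np.array(P)/1e3)+t)[0]-uv)
        return np.ravel(o)
    s=least_squares(f,p0,loss='soft_l1',f_scale=.7);return s.x,f(s.x).reshape(-1,2)
S1=lambda X,Y:up("scene",167,180,9,X,Y);S2=lambda X,Y:up("scene",380,213,9,X-360,Y)
T1=lambda X,Y:up("top",303,176,9,X,Y-270);T2=lambda X,Y:up("top",123,235,9,X-360,Y-270)
A=[("scene",P,S1(*q)) for P,q in [((-11,-5,48),(185,38)),((-11,5,48),(212,57)),((11,-5,48),(137,82)),((11,5,48),(163,105)),((28,-15,14),(93,183)),((28,15,14),(170,226)),((28,15,0),(170,250)),((28,-15,0),(95,203)),((-14,15,14),(258,122)),((-28,10,10),(270,104))]]
A+=[("top",P,T1(*q)) for P,q in [((28,15,14),(140,318)),((28,-15,14),(233,326)),((-28,10,10),(135,493)),((-28,-10,10),(200,500))]]
B=[("scene",P,S2(*q)) for P,q in [((-11,-5,48),(620,72)),((-11,5,48),(605,97)),((11,-5,48),(550,38)),((11,5,48),(537,65)),((28,-15,14),(483,50)),((28,15,14),(437,125)),((28,15,0),(430,150)),((-14,15,14),(583,193)),((-14,15,0),(575,213)),((-28,-10,10),(652,160)),((-28,10,10),(620,205)),((-28,10,0),(615,225))]]
B+=[("top",P,T2(*q)) for P,q in [((28,15,14),(620,358)),((28,-15,14),(612,462)),((-28,10,10),(448,365)),((-28,-10,10),(452,430))]]
SD=lambda X,Y:up("scene",235,160,6,X,Y);TD=lambda X,Y:up("top",200,175,6,X,Y)
D=[("scene",P,SD(*q)) for P,q in [((165,-31,0),(150,263)),((165,31,0),(282,325)),((0,10,21.5),(408,97)),((0,-10,21.5),(372,83)),((100,-10,21.5),(262,172)),((100,10,21.5),(322,200))]]
D+=[("top",P,TD(*q)) for P,q in [((165,-31,0),(318,112)),((165,31,0),(173,110)),((0,10,21.5),(212,455)),((0,-10,21.5),(281,460)),((100,10,21.5),(217,257)),((100,-10,21.5),(284,257))]]
CAR=[((-14,-15,0),(28,15,14)),((-28,-10,0),(-14,10,10)),((-11,-5,14),(11,5,48))]
DOCK=[((0,-10,21.5),(100,-22.5,21.5)),((0,10,21.5),(100,22.5,21.5)),((0,-17.5,0),(96,17.5,0)),((118,-31,0),(165,31,0)),((121,28,3),(129,64,19)),((119,51,19),(131,61,55))]
def draw(img,n,p,boxes,z0,tilt,x0,y0,s,col=(0,255,255)):
    r,t=pose(p,z0,tilt)
    for a,b in boxes:
        V=np.array([[ (a,b)[i][0],(a,b)[j][1],(a,b)[k][2]] for i in(0,1) for j in(0,1) for k in(0,1)])/1e3
        q=(proj(n,r.apply(V)+t)-[x0,y0]+.5)*s-.5
        for i in range(8):
            for d in(1,2,4):
                if not i&d: cv2.line(img,tuple(int(v) for v in q[i]),tuple(int(v) for v in q[i|d]),col,1,cv2.LINE_AA)
E
python3 - <<'E'
from fit import *
T=np.radians(22)
pa,ra=fit(A,[.6,-.24,.0]);pb,rb=fit(B,[.44,.297,-1.5]);pd,rd=fit(D,[.46,.01,0],.036,T)
for p,r in((pa,ra),(pb,rb),(pd,rd)): print(np.round(p,4),np.degrees(p[2]).round(1));print(np.round(r,1).tolist())
s=cv2.imread("pics/scene0.png");t=cv2.imread("pics/top0.png")
L=lambda im,x0,y0,x1,y1,k:cv2.resize(im[y0:y1,x0:x1],None,fx=k,fy=k,interpolation=cv2.INTER_CUBIC)
a=L(s,235,160,335,260,6);draw(a,"scene",pd,DOCK,.036,T,235,160,6);cv2.imwrite("pics/o1.png",a)
a=L(t,200,175,270,270,6);draw(a,"top",pd,DOCK,.036,T,200,175,6);cv2.imwrite("pics/o2.png",a)
o=[]
for im,n,x,y,p in((s,"scene",187,195,pa),(s,"scene",400,228,pb),(t,"top",323,191,pa),(t,"top",143,250,pb)):
    a=L(im,x-20,y-15,x+20,y+15,9);draw(a,n,p,CAR,0,0,x-20,y-15,9);o.append(a)
cv2.imwrite("pics/o3.png",np.vstack([np.hstack(o[:2]),np.hstack(o[2:])]))
E
```

```text
[ 0.6067 -0.2371 -0.1279] -7.3
[[0.2, -0.1], [0.1, -0.5], [0.2, 0.6], [0.3, -0.2], [-0.3, -0.7], [-0.2, -0.2], [0.4, 0.1], [0.1, 0.0], [-0.0, 0.7], [0.6, -0.8], [0.3, -0.3], [-0.0, -0.1], [0.6, -0.9], [0.1, -1.0]]
[ 0.4424  0.3014 -1.6482] -94.4
[[0.7, -0.1], [0.8, 0.1], [0.1, -0.2], [0.0, -0.3], [-0.3, -0.1], [0.2, -0.0], [-0.2, 0.0], [-0.4, -0.1], [-0.9, 0.5], [0.4, -0.3], [1.1, 0.4], [0.6, 0.2], [0.5, 0.3], [0.4, -1.0], [1.2, 0.1], [0.1, -0.4]]
[ 0.4426  0.011  -0.0513] -2.9
[[-0.3, -0.1], [-0.1, 0.3], [0.3, -0.6], [-0.4, -1.3], [1.8, 0.0], [-1.1, -1.4], [-1.1, -0.4], [0.7, -0.7], [0.6, 0.3], [-3.8, -0.3], [0.1, -0.2], [-3.9, 0.1]]
```

View pics/o1.png

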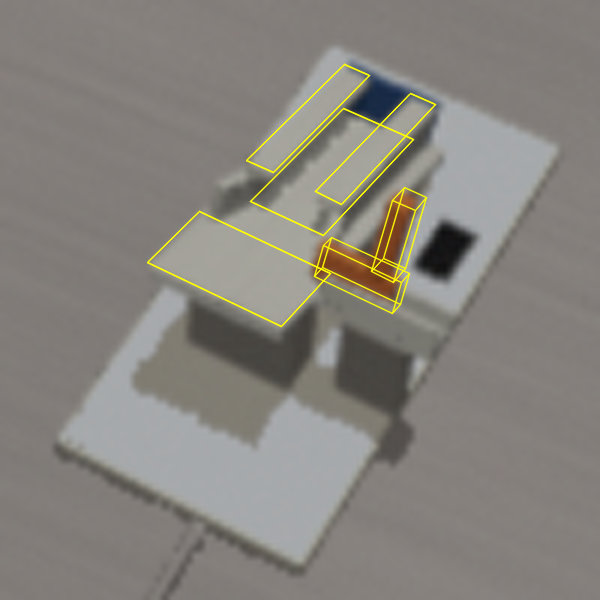

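View pics/o2.png

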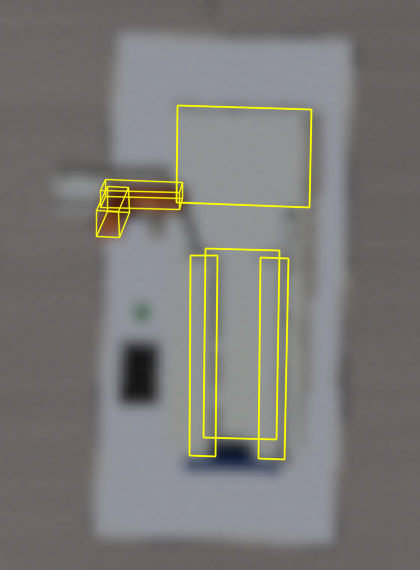

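View pics/o3.png

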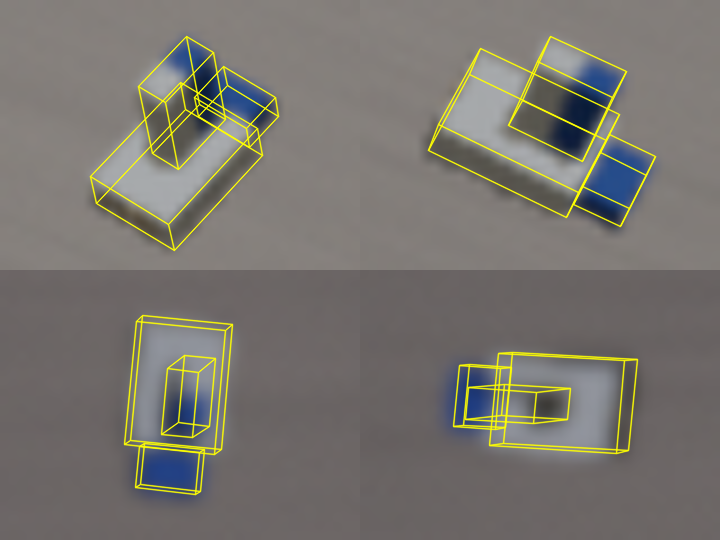

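```bash
cat > go.py <<'E'
import sys
from h import *
RC=np.array([.4426,.011,.036]);RY=-.0513;RT=np.radians(22)
def rail(x,y,z):
    return (R.from_euler('z',RY)*R.from_euler('y',-RT)).apply(np.array([x,y,z])/1e3)+RC
def go(x,y,z,yaw=None):
    s=manip.get_state();w,a,b,c=s["ee_rot"];r=R.from_quat([a,b,c,w]);d=r.inv().apply(np.array([x,y,z])-s["position"])*1e3
    m=r.as_matrix();cur=np.degrees(np.arctan2(m[1,0],m[0,0]))
    t=0 if yaw is None else -((yaw-cur+180)%360-180)
    print("t",round(s["clock"],2),"pos",np.round(s["position"],4),"yaw",round(cur,1),"tilt",np.degrees(np.arccos(-m[2,2])).round(2),"F",np.round(s["contact_force"],1),"w",round(s["width"],4),"q",np.round(s["qpos"],2))
    print("shift",np.round(d,1),"turn",np.radians(t).round(3))
E
python3 -c "
from go import *
go(.4424,.3014,.12,-4.4)"
```

```text
t 0.8 pos [0.2511 0.5173 0.2   ] yaw 64.1 tilt 0.01 F [ 1. -0.  1.] w 0.0852 q [ 1.    0.28  1.5  -0.    1.36 -0.12]
shift [-110.8  266.4   79.9] turn 1.196
```

>>> drive_tool(steps=[[-111, 266, 60, 1.196, 0.1], [-111, 266, 60, 1.196, 0.1], [-111, 266, 60, 1.196, 0.1], [-111, 266, 60, 1.196, 0.1], [-111, 266, 60, 1.196, 0.1]])

```text
clock: 1.3
position: [0.4142, 0.3325, 0.1488]
ee_rot: [-0.0, 0.984, 0.181, 0.0]
contact_force: [1.2, 1.2, 1.0]
width: 0.047
```

```bash
python3 -c "
from go import *
go(.4424,.3014,.12,-4.4)"
```

```text
t 1.3 pos [0.4142 0.3325 0.1488] yaw 20.8 tilt 0.05 F [1.2 1.2 1. ] w 0.047 q [0.55 0.24 1.68 0.   1.21 0.18]
shift [15.3 39.1 28.8] turn 0.44
```

>>> drive_tool(steps=[[15.3, 39.1, 28.8, 0.44, 0.1], [15.3, 39.1, 28.8, 0.44, 0.1], [15.3, 39.1, 28.8, 0.44, 0.1], [15.3, 39.1, 28.8, 0.44, 0.1], [15.3, 39.1, 28.8, 0.44, 0.1]])

```text
clock: 1.8
position: [0.4425, 0.3016, 0.1202]
ee_rot: [-0.0, 0.999, -0.037, 0.001]
contact_force: [-0.2, -0.0, -0.3]
width: 0.0471
```

Run:
```python
from go import *
s=manip.get_image("scene");t=manip.get_image("top")
q=proj("scene",[manip.get_state()["position"]])[0];print(q,proj("top",[manip.get_state()["position"]])[0])
o=[cv2.resize(im[y-30:y+30,x-30:x+30],None,fx=6,fy=6,interpolation=cv2.INTER_CUBIC) for im,x,y in((s,400,215),(t,143,250))]
cv2.imwrite("pics/g1.png",np.hstack(o))
go(.4424,.3014,.0275,-4.4)
```

```text
[411.75730207 203.77410849] [128.87051549 250.76817593]
t 1.9 pos [0.4424 0.3018 0.1203] yaw -4.2 tilt 0.09 F [ 1.2 -0.3  0.7] w 0.0468 q [0.47 0.27 1.72 0.   1.15 0.54]
shift [-0.   0.5 92.8] turn 0.003
```

View pics/g1.png

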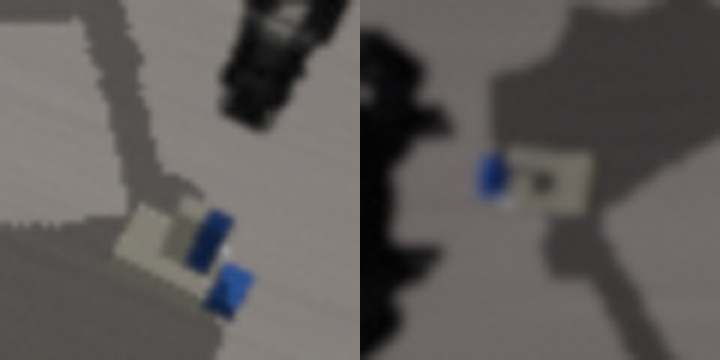

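>>> drive_tool(steps=[[0, 0, 40, 0, 0.1], [0, 0, 75, 0, 0.1], [0, 0, 93, 0, 0.1], [0, 0, 93, 0, 0.1], [0, 0, 93, 0, -0.3]], squeeze=25)

```text
clock: 2.4
position: [0.4427, 0.3024, 0.0278]
ee_rot: [-0.001, 0.999, -0.036, 0.001]
contact_force: [0.5, -0.2, 0.4]
width: 0.0341
```

Run:
```python
from go import *
s=manip.get_image("scene");t=manip.get_image("top")
o=[cv2.resize(im[y-30:y+30,x-30:x+30],None,fx=6,fy=6,interpolation=cv2.INTER_CUBIC) for im,x,y in((s,400,215),(t,143,250))]
cv2.imwrite("pics/g2.png",np.hstack(o))
go(.4424,.3014,.0275,-4.4)
```

```text
t 2.5 pos [0.4436 0.3027 0.0288] yaw -4.2 tilt 0.26 F [0.2 1.5 0.2] w 0.0299 q [0.47 0.37 1.84 0.   0.93 0.54]
shift [-1.1  1.4  1.3] turn 0.004
```

View pics/g2.png

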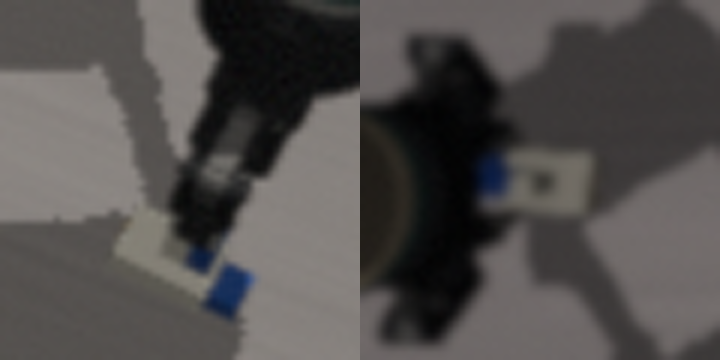

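>>> drive_tool(steps=[[0, 0, 0, 0, -1], [0, 0, 0, 0, -1], [0, 0, 0, 0, -1], [0, 0, 0, 0, -1], [0, 0, 0, 0, -1]], squeeze=25)

```text
clock: 3.0
position: [0.4437, 0.3027, 0.0289]
ee_rot: [-0.001, 0.999, -0.037, 0.002]
contact_force: [0.8, -0.2, 1.0]
width: 0.0001
```

Run:
```python
from go import *
print(rail(145,0,28),rail(28,0,28))
go(.58,.1,.2,87.1)
```

```text
[0.56638961 0.00464402 0.1162791 ] [0.45805181 0.01020663 0.07245013]
t 3.0 pos [0.4437 0.3027 0.0289] yaw -4.2 tilt 0.27 F [ 0.8 -0.2  1. ] w 0.0001 q [0.47 0.37 1.84 0.   0.93 0.54]
shift [ 151.5  191.7 -171. ] turn -1.593
```

Run:
```python
from go import *
s=manip.get_image("scene");t=manip.get_image("top")
o=[cv2.resize(im[y-30:y+30,x-30:x+30],None,fx=6,fy=6,interpolation=cv2.INTER_CUBIC) for im,x,y in((s,400,215),(t,143,250))]
for im,n,x,y in((o[0],"scene",400,215),(o[1],"top",143,250)):
  p=manip.get_state()["position"]
  for z in (0,-.0187):
    q=(proj(n,[p-[0,0,z]])[0]-[x-30,y-30])*6; cv2.circle(im,(int(q[0]),int(q[1])),4,(0,255,0),1)
cv2.imwrite("pics/g3.png",np.hstack(o))
```

```text
(no output)
```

View pics/g3.png

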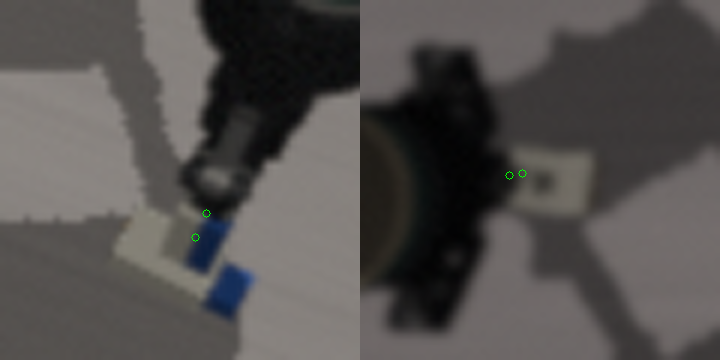

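Run:
```python
from fit import *
s=manip.get_image("scene")
pb,_=fit(B,[.44,.297,-1.5]);p=manip.get_state()["position"];print(p,manip.get_state()["qpos"])
for n in C:
  c=C[n];r=cv2.Rodrigues(np.array(c["rvec"],float))[0];print(n,-r.T@np.ravel(c["tvec"]))
a=cv2.resize(s[190:240,375:425],None,fx=12,fy=12,interpolation=cv2.INTER_CUBIC)
b=a.copy();draw(a,"scene",pb,CAR,0,0,375,190,12)
for z in (0,.0187): 
    q=(proj("scene",[p+[0,0,z]])[0]-[375,190]+.5)*12;cv2.circle(a,tuple(int(v) for v in q),5,(0,255,0),1)
cv2.imwrite("pics/g4.png",a)
```

```text
[0.44363599 0.30267186 0.02876186] [4.69025399e-01 3.70818810e-01 1.83705314e+00 1.73491966e-04
 9.29217828e-01 5.42114070e-01]
scene [1.19950568 0.27622399 1.09804643]
top [ 0.4778771  -0.05928113  1.10449614]
```

View pics/g4.png

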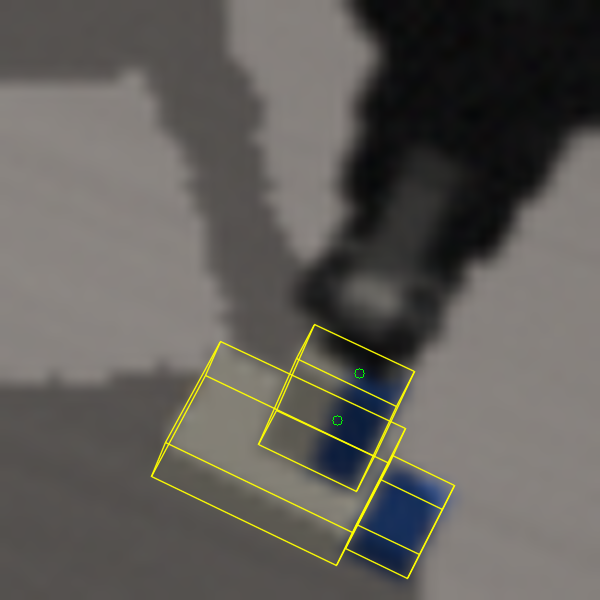

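>>> drive_tool(steps=[[0, 0, 0, 0, 0.1], [0, 0, 0, 0, 0.1], [0, 0, 0, 0, 0.1], [0, -2, 8, 0, 0.1], [0, -2, 12.5, 0, 0.1]])

```text
clock: 3.65
position: [0.4436, 0.3048, 0.0155]
ee_rot: [-0.001, 0.999, -0.037, 0.002]
contact_force: [0.2, 0.1, 0.6]
width: 0.0468
```

>>> drive_tool(steps=[[0, 0, 0, 0, -0.3], [0, 0, 0, 0, -1], [0, 0, 0, 0, -1], [0, 0, 0, 0, -1], [0, 0, 0, 0, -1]])

```text
clock: 4.15
position: [0.4437, 0.3048, 0.0156]
ee_rot: [-0.001, 0.999, -0.037, 0.002]
contact_force: [-0.5, -0.3, -0.5]
width: 0.0091
```

Run:
```python
from fit import *
from go import go
s=manip.get_image("scene")
pb,_=fit(B,[.44,.297,-1.5]);p=manip.get_state()["position"]
a=cv2.resize(s[190:240,375:425],None,fx=12,fy=12,interpolation=cv2.INTER_CUBIC)
b=a.copy();draw(a,"scene",pb,CAR,0,0,375,190,12)
for z in (0,.0187): 
    q=(proj("scene",[p+[0,0,z]])[0]-[375,190]+.5)*12;cv2.circle(a,tuple(int(v) for v in q),5,(0,255,0),1)
cv2.imwrite("pics/g5.png",a)
go(.4424,.3014,.0275,-4.4)
```

```text
t 4.2 pos [0.4436 0.3048 0.0156] yaw -4.2 tilt 0.24 F [-0.3  0.1 -1.2] w 0.0082 q [0.47 0.39 1.85 0.   0.9  0.55]
shift [ -0.9   3.4 -11.9] turn 0.004
```

View pics/g5.png

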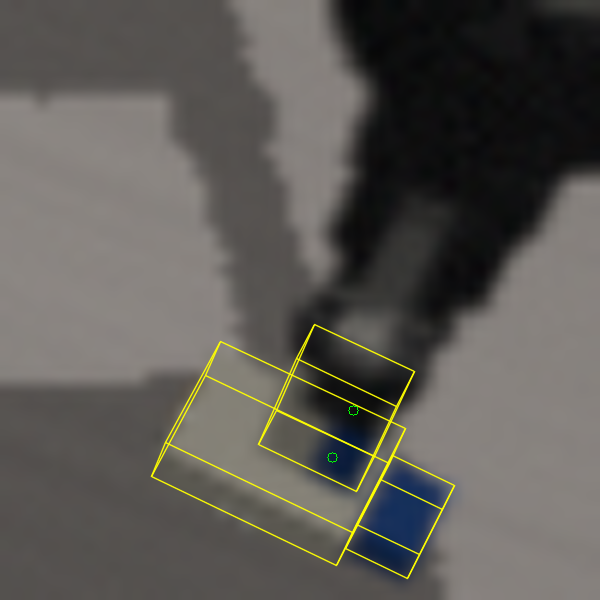

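>>> drive_tool(steps=[[0, 0, 0, 0, -1], [0, 0, 0, 0, -1]])

```text
clock: 4.4
position: [0.4437, 0.3048, 0.0156]
ee_rot: [-0.001, 0.999, -0.037, 0.002]
contact_force: [-0.1, 0.0, -1.2]
width: 0.0085
```

```bash
cat >> go.py <<'E'
def over(x,dz,y=0,piv=39,off=23.4,cx=-3):
    p=rail(x+cx,y,piv);return p[0],p[1],p[2]-off/1e3+dz
E
python3 - <<'E'
from go import *
print(over(135,0));go(*over(135,.09),87.1)
E
```

```text
(np.float64(0.550236822811786), np.float64(0.005473382023872536), np.float64(0.0982082406590051))
t 4.4 pos [0.4437 0.3048 0.0156] yaw -4.2 tilt 0.24 F [-0.1  0.  -1.2] w 0.0085 q [0.47 0.39 1.85 0.   0.9  0.55]
shift [ 128.8  290.3 -172.8] turn -1.593
```

>>> drive_tool(steps=[[0, 0, -40, 0, -1], [0, 0, -80, -0.1, -1], [10, 20, -130, -0.25, -1], [25, 50, -173, -0.4, -1], [45, 95, -173, -0.55, -1]])

```text
clock: 4.9
position: [0.481, 0.2178, 0.193]
ee_rot: [-0.001, 0.972, 0.233, 0.008]
contact_force: [1.7, 0.3, -1.1]
width: 0.0085
```

Run:
```python
from go import *
go(*over(135,.09),87.1)
cv2.imwrite("pics/s1.png",cv2.resize(manip.get_image("scene")[100:260,250:450],None,fx=3,fy=3))
```

```text
t 4.9 pos [0.481  0.2178 0.193 ] yaw 26.9 tilt 0.92 F [ 1.7  0.3 -1.1] w 0.0085 q [ 0.29  0.2   1.63  0.    1.3  -0.18]
shift [-34.5 220.6   4.4] turn -1.05
```

View pics/s1.png

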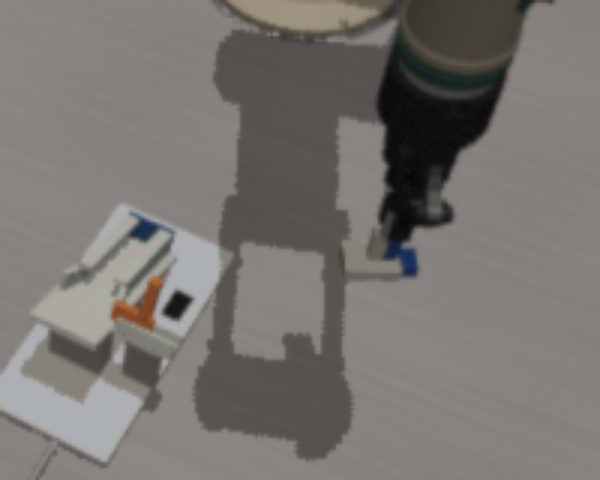

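>>> drive_tool(steps=[[-7, 44, 4, -0.15, -1], [-14, 88, 4, -0.3, -1], [-21, 132, 4, -0.45, -1], [-28, 176, 4, -0.6, -1], [-34, 220, 4, -0.74, -1]])

```text
clock: 5.45
position: [0.5517, -0.0007, 0.189]
ee_rot: [0.005, 0.839, 0.544, 0.005]
contact_force: [0.2, 0.6, -1.3]
width: 0.0086
```

Run:
```python
from go import *
go(*over(135,.09),87.1)
```

```text
t 5.45 pos [ 0.5517 -0.0007  0.189 ] yaw 66.0 tilt 0.83 F [ 0.2  0.6 -1.3] w 0.0086 q [-0.13  0.24  1.58 -0.    1.3  -1.28]
shift [ 5.  -3.9  0.8] turn -0.369
```

>>> drive_tool(steps=[[5, -4, 0, -0.15, -1], [5, -4, 0, -0.3, -1], [5, -4, 0, -0.369, -1], [5, -4, 0, -0.369, -1], [5, -4, 0, -0.369, -1]])

```text
clock: 5.95
position: [0.5498, 0.0056, 0.1886]
ee_rot: [0.006, 0.725, 0.688, 0.004]
contact_force: [-0.2, -0.3, -1.0]
width: 0.0085
```

Run:
```python
from go import *
go(*over(135,.0),87.1)
s=manip.get_image("scene");t=manip.get_image("top")
o=[cv2.resize(im[y-50:y+50,x-35:x+35],None,fx=5,fy=5,interpolation=cv2.INTER_CUBIC) for im,x,y in((s,285,190),(t,238,215))]
cv2.imwrite("pics/s2.png",np.hstack(o))
```

```text
t 5.95 pos [0.5498 0.0056 0.1886] yaw 87.0 tilt 0.79 F [-0.2 -0.3 -1. ] w 0.0085 q [-0.12  0.24  1.59 -0.    1.3  -1.63]
shift [ 0.1 -0.8 90.4] turn -0.002
```

View pics/s2.png

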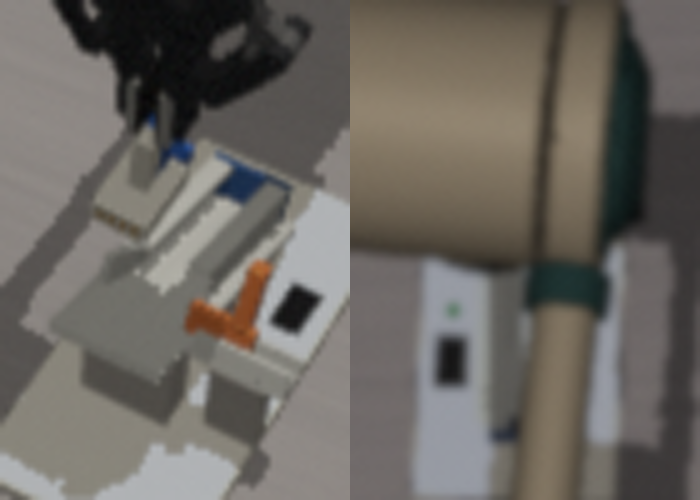

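Run:
```python
from fit import *
s=manip.get_image("scene");st=manip.get_state()["position"]
a=cv2.resize(s[145:200,250:310],None,fx=10,fy=10,interpolation=cv2.INTER_CUBIC)
y=np.radians(-2.9)
for cx,col in((3,(0,255,255)),(8,(0,255,0))):
    draw(a,"scene",[st[0]+cx/1e3,st[1],y],CAR,st[2]-.0156,0,250,145,10,col)
cv2.imwrite("pics/s3.png",a)
```

```text
(no output)
```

View pics/s3.png

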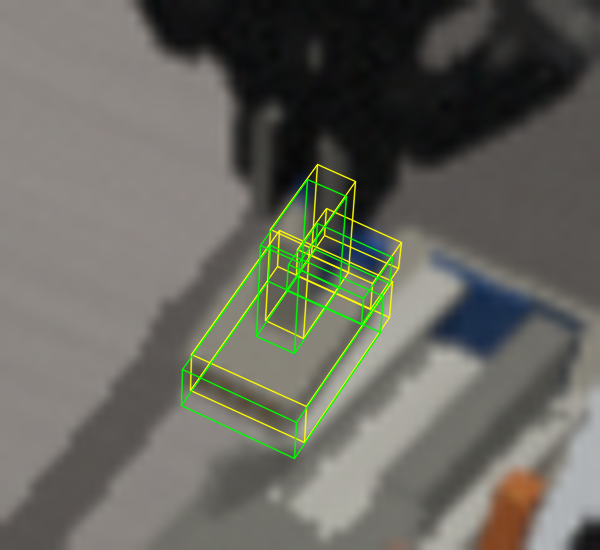

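>>> drive_tool(steps=[[0, 0, 40, 0, -1], [0, 0, 65, 0, -1], [0, 0, 72, 0, -1], [0, 0, 76, 0, -1], [0, 0, 76, 0, -1]])

```text
clock: 6.6
position: [0.5517, 0.0055, 0.1134]
ee_rot: [0.006, 0.725, 0.689, 0.004]
contact_force: [-0.0, 0.1, -1.4]
width: 0.0083
```

```bash
cat > look.py <<'E'
from go import *
import sys
def look(fn,x=285,y=195,w=40,h=40,f=8,n="scene"):
    s=manip.get_image(n);cv2.imwrite(fn,cv2.resize(s[y-h:y+h,x-w:x+w],None,fx=f,fy=f,interpolation=cv2.INTER_CUBIC))
E
python3 - <<'E'
from look import *
look("pics/s4.png");go(*over(135,.0),87.1)
E
```

```text
t 6.65 pos [0.552  0.0054 0.114 ] yaw 87.1 tilt 0.94 F [-0.4 -0.5 -0.4] w 0.0084 q [-0.12  0.29  1.7  -0.    1.13 -1.63]
shift [-0.  -2.1 15.7] turn -0.001
```

View pics/s4.png

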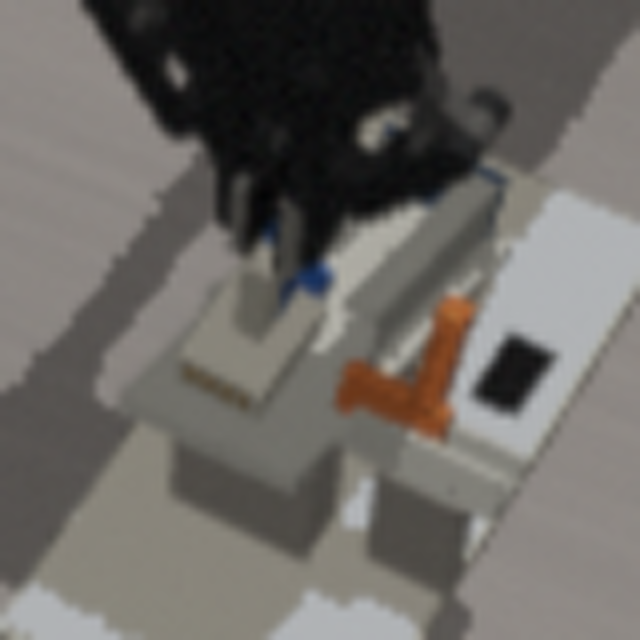

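>>> drive_tool(steps=[[0, -2, 4, 0, -1], [0, -2, 7, 0, -1], [0, -2, 9, 0, -1], [0, -2, 11, 0, -1], [0, -2, 12, 0, -1]])

```text
clock: 7.15
position: [0.5504, 0.0049, 0.1057]
ee_rot: [0.008, 0.725, 0.689, 0.005]
contact_force: [-7.4, -0.3, 25.1]
width: 0.0083
```

Run:
```python
from look import *
look("pics/s5.png");go(*over(135,.0),87.1)
```

```text
t 7.2 pos [0.5504 0.0049 0.1057] yaw 87.1 tilt 1.09 F [-6.3 -1.3 18.6] w 0.0081 q [-0.12  0.3   1.72 -0.    1.1  -1.63]
shift [ 0.6 -0.3  7.5] turn -0.0
```

View pics/s5.png

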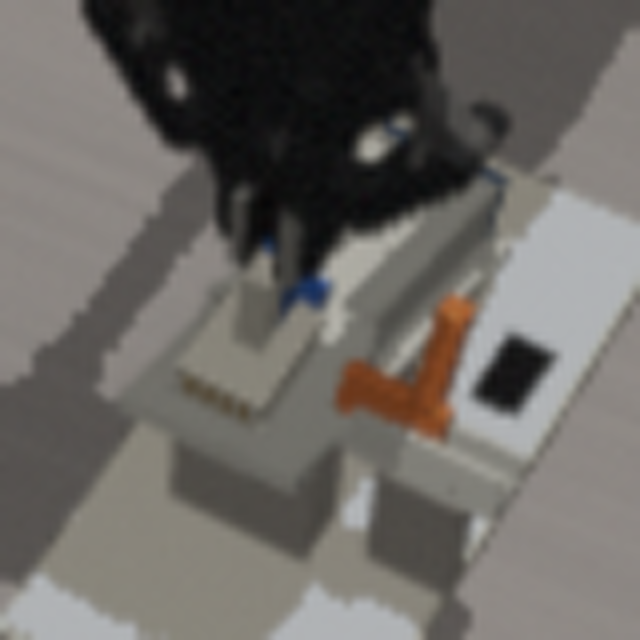

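>>> drive_tool(steps=[[0, 0, 0, 0, -0.7], [0, 0, 0, 0, -0.6], [0, 0, 0, 0, -0.6], [0, 0, 0, 0, -0.6]])

```text
clock: 7.6
position: [0.5502, 0.005, 0.1052]
ee_rot: [0.008, 0.725, 0.689, 0.005]
contact_force: [0.1, 0.5, -0.7]
width: 0.017
```

Run:
```python
from look import *
look("pics/s6.png");go(*over(135,.0),87.1)
```

```text
t 7.65 pos [0.5502 0.0049 0.1052] yaw 87.1 tilt 1.04 F [-0.  -0.3  0. ] w 0.0173 q [-0.12  0.3   1.72 -0.    1.1  -1.63]
shift [ 0.6 -0.1  7. ] turn -0.0
```

View pics/s6.png

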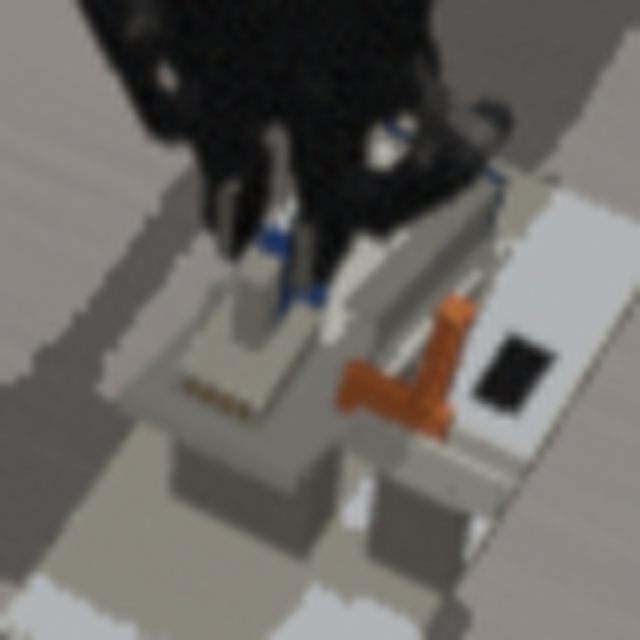

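```bash
cat >> look.py <<'E'
from fit import draw,CAR
def cartlook(fn,cands,x=285,y=195,w=40,h=40,f=8,n="scene"):
    s=manip.get_image(n);a=cv2.resize(s[y-h:y+h,x-w:x+w],None,fx=f,fy=f,interpolation=cv2.INTER_CUBIC)
    for (rx,ry,yaw),col in zip(cands,((0,255,255),(0,255,0),(255,0,255))):
        o=rail(rx,ry,0);draw(a,n,[o[0],o[1],RY+np.radians(yaw)],CAR,o[2],RT,x-w,y-h,f,col)
    cv2.imwrite(fn,a)
E
python3 - <<'E'
from look import *
cartlook("pics/s7.png",[(135,0,0)])
E
```

```text
(no output)
```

View pics/s7.png

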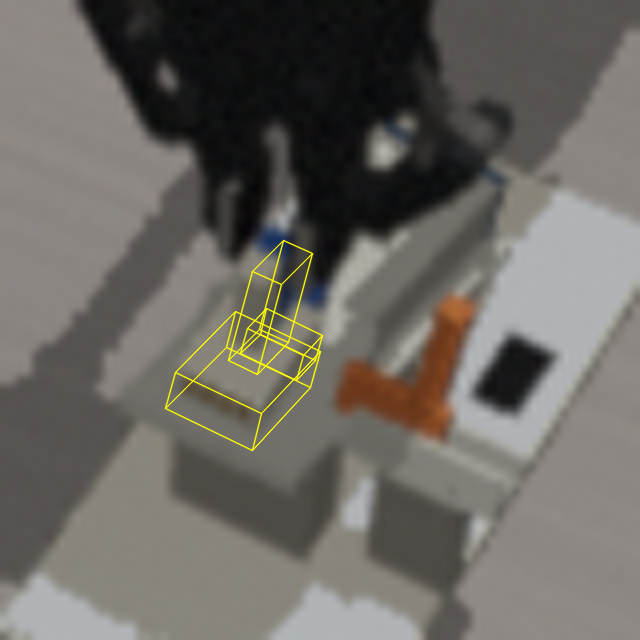

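Run:
```python
from look import *
cartlook("pics/s8.png",[(127,-3,0),(122,0,0)],x=283,y=197,w=25,h=22,f=14)
```

```text
(no output)
```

View pics/s8.png

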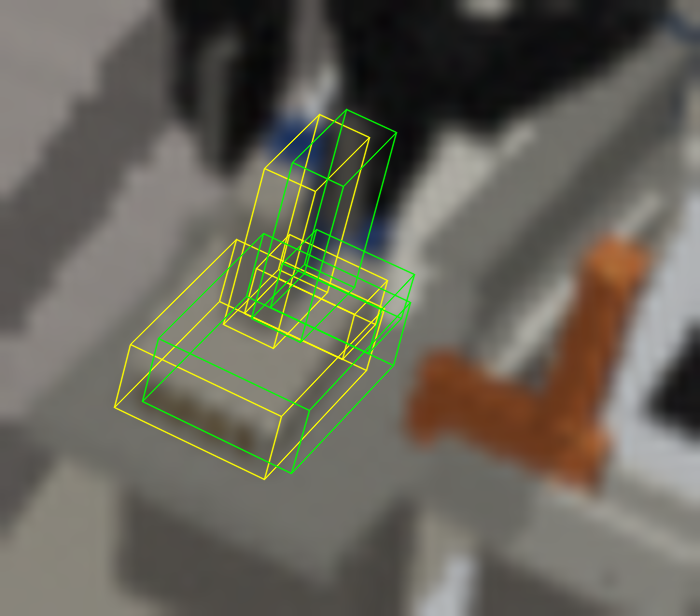

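>>> drive_tool(steps=[[0, 0, 0, 0, -0.5], [0, 0, -20, 0, -0.5], [0, 0, -50, 0, -0.5], [0, 0, -80, 0, -0.5], [0, 50, -80, 0, -0.5]])

```text
clock: 8.25
position: [0.5966, 0.0032, 0.1917]
ee_rot: [0.009, 0.725, 0.689, 0.006]
contact_force: [1.7, -0.7, 0.9]
width: 0.0215
```

>>> drive_tool(steps=[[0, -50, 0, 0, -0.5], [0, -100, 0, 0, -0.5], [0, -140, 0, 0, -0.5], [0, -140, 0, 0, -0.5]])

```text
clock: 8.65
position: [0.4501, 0.0112, 0.1872]
ee_rot: [0.006, 0.725, 0.689, 0.003]
contact_force: [0.6, 0.5, -0.4]
width: 0.0216
```

Run:
```python
from look import *
cartlook("pics/s9.png",[],x=283,y=197,w=25,h=22,f=14)
cartlook("pics/t9.png",[],x=238,y=210,w=25,h=22,f=14,n="top")
```

```text
(no output)
```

View pics/s9.png

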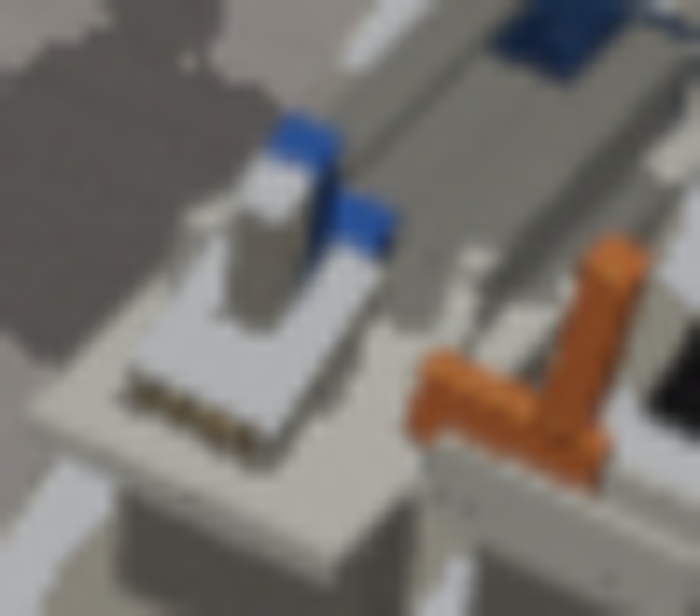

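View pics/t9.png

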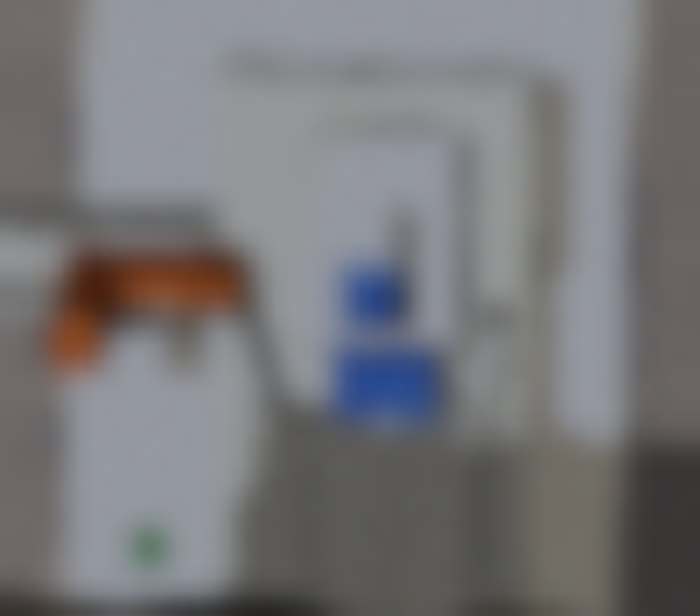

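```bash
cat > fit6.py <<'E'
from look import *
from scipy.optimize import least_squares
from fit import up
def fitrail(cor,x0,y0,s,n="scene"):
    P=np.array([c[0] for c in cor],float)/1e3;U=np.array([up(n,x0,y0,s,*c[1]) for c in cor])
    base=R.from_euler('z',RY)*R.from_euler('y',-RT)
    def f(p):
        r=base*R.from_euler('zy',[p[3],p[4]]);return (proj(n,r.apply(P)+rail(p[0]*1e3,p[1]*1e3,p[2]*1e3))-U).ravel()
    q=least_squares(f,[.13,0,0,0,0]);print("x,y,z mm",np.round(q.x[:3]*1e3,1),"yaw,pitch deg",np.degrees(q.x[3:]).round(1));print(np.round(q.fun.reshape(-1,2),1).tolist())
    g=lambda p:f([p[0],p[1],0,p[2],0]);q=least_squares(g,[.13,0,0]);print("flat",np.round(q.x*1e3,1),np.round(q.fun.reshape(-1,2),1).tolist())
E
python3 - <<'E'
from fit6 import *
fitrail([((-11,-5,48),(278,112)),((-11,5,48),(342,140)),((11,-5,48),(243,178)),((11,5,48),(305,210)),((28,-15,14),(128,362)),((28,15,14),(265,438)),((28,15,0),(260,468)),((-14,15,14),(385,262)),((-28,10,10),(398,218)),((28,-15,0),(125,402))],258,175,14)
E
```

```text
x,y,z mm [111.5  -8.1  -3.4] yaw,pitch deg [ 0.8 16.4]
[[1.1, -0.2], [0.2, -0.6], [-0.5, 0.8], [-1.3, 0.2], [-0.2, -0.5], [0.8, -1.0], [0.6, 0.4], [-0.0, 0.5], [-0.3, 0.2], [-0.3, 0.2]]
flat [127.1  -5.9  98.7] [[1.4, -0.4], [0.6, -0.9], [0.8, -0.9], [0.2, -1.7], [-0.1, -1.0], [1.4, -1.9], [0.5, 0.5], [-1.4, 2.4], [-2.6, 3.4], [-1.0, 0.6]]
```

Run:
```python
from look import *
go(.555,.0049,.19,87.1);go(.555,.0049,.102,87.1)
```

```text
t 8.75 pos [0.4565 0.0104 0.1889] yaw 87.1 tilt 1.33 F [ 0.3 -0.8  0.6] w 0.0215 q [-0.13  0.09  1.77 -0.    1.26 -1.65]
shift [-0.5 98.6  1.2] turn 0.0
t 8.75 pos [0.4565 0.0104 0.1889] yaw 87.1 tilt 1.33 F [ 0.3 -0.8  0.6] w 0.0215 q [-0.13  0.09  1.77 -0.    1.26 -1.65]
shift [-0.1 96.6 89.2] turn 0.0
```

>>> drive_tool(steps=[[0, 50, 0, 0, -0.4], [0, 98.6, 1, 0, -0.4], [0, 98.6, 1, 0, -0.4], [0, 97.5, 40, 0, -0.4], [0, 97, 70, 0, -0.4]])

```text
clock: 9.25
position: [0.5565, 0.0049, 0.1201]
ee_rot: [0.01, 0.725, 0.689, 0.007]
contact_force: [-0.5, 1.0, 0.6]
width: 0.0251
```

Run:
```python
from look import *
go(.555,.0049,.102,87.1)
```

```text
t 9.25 pos [0.5565 0.0049 0.1201] yaw 87.1 tilt 1.41 F [-0.5  1.   0.6] w 0.0251 q [-0.11  0.29  1.69 -0.    1.13 -1.63]
shift [-0.  -1.9 18.1] turn 0.0
```

>>> drive_tool(steps=[[0, -2, 14, 0, -0.4], [0, -2, 18, 0, -0.4], [0, -2, 18, 0, -1], [0, -2, 18, 0, -1], [0, -2, 18, 0, -1]], squeeze=22)

```text
clock: 9.75
position: [0.556, 0.0048, 0.1033]
ee_rot: [0.011, 0.725, 0.689, 0.008]
contact_force: [-0.6, 0.3, -0.3]
width: 0.009
```

Run:
```python
from look import *
cartlook("pics/s10.png",[],x=283,y=197,w=30,h=25,f=12)
go(.573,.0079,.122,87.1)
```

```text
t 9.8 pos [0.5558 0.0049 0.1032] yaw 87.1 tilt 1.54 F [ 0.6 -0.  -0.1] w 0.0092 q [-0.11  0.3   1.72 -0.    1.09 -1.63]
shift [  3.8  17.5 -18.4] turn 0.0
```

View pics/s10.png

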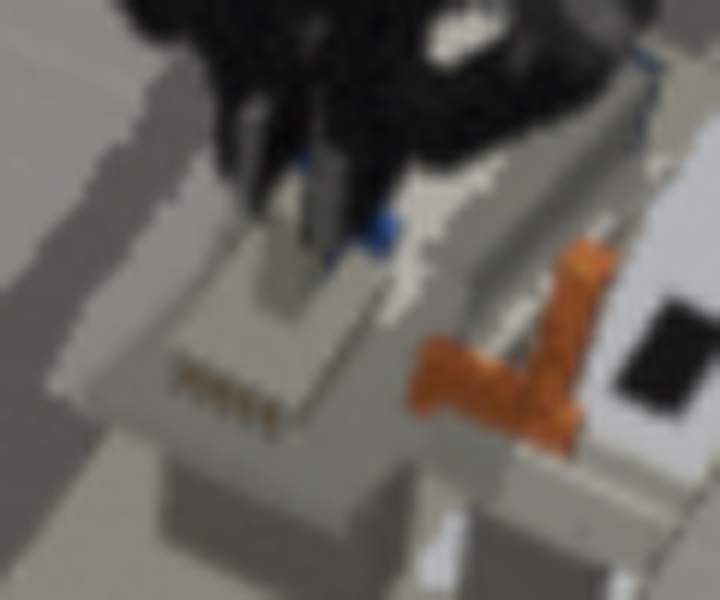

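>>> drive_tool(steps=[[1, 2, -10, 0, -1], [2, 6, -18, 0, -1], [3, 12, -18, 0, -1], [3.5, 18, -18, 0, -1], [3.5, 18, -18, 0, -1]])

```text
clock: 10.3
position: [0.5746, 0.0075, 0.1216]
ee_rot: [0.011, 0.725, 0.689, 0.008]
contact_force: [-0.2, -0.2, -0.1]
width: 0.009
```

Run:
```python
from look import *
cartlook("pics/s11.png",[],x=283,y=197,w=30,h=25,f=12)
go(.573,.0079,.122,87.1)
```

```text
t 10.35 pos [0.5738 0.0076 0.1213] yaw 87.1 tilt 1.5 F [-1.  -0.1 -1.1] w 0.0091 q [-0.11  0.31  1.65 -0.    1.15 -1.63]
shift [ 0.3 -0.8 -0.7] turn 0.0
```

View pics/s11.png

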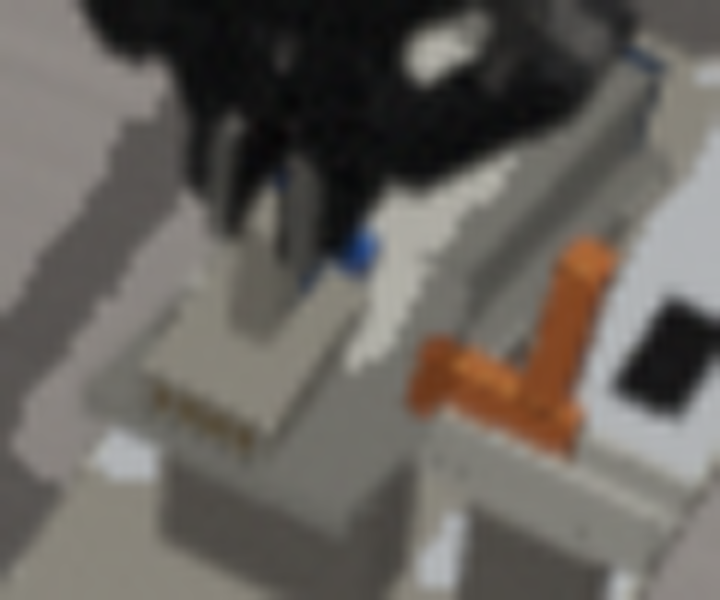

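>>> drive_tool(steps=[[0, 0, 6, 0, -1], [0, 0, 10, 0, -1], [0, 0, 13, 0, -1], [0, 0, 15, 0, -1], [0, 0, 15, 0, -1]], squeeze=20)

```text
clock: 10.85
position: [0.5735, 0.0073, 0.1068]
ee_rot: [0.011, 0.725, 0.689, 0.007]
contact_force: [-2.4, -0.6, 3.3]
width: 0.0089
```

Run:
```python
from look import *
cartlook("pics/s12.png",[],x=283,y=197,w=30,h=25,f=12)
go(.573,.0079,.1046,87.1)
```

```text
t 10.9 pos [0.5735 0.0073 0.1068] yaw 87.1 tilt 1.46 F [-2.   0.1  2.9] w 0.0092 q [-0.11  0.33  1.67 -0.    1.11 -1.63]
shift [ 0.6 -0.6  2.2] turn 0.0
```

View pics/s12.png

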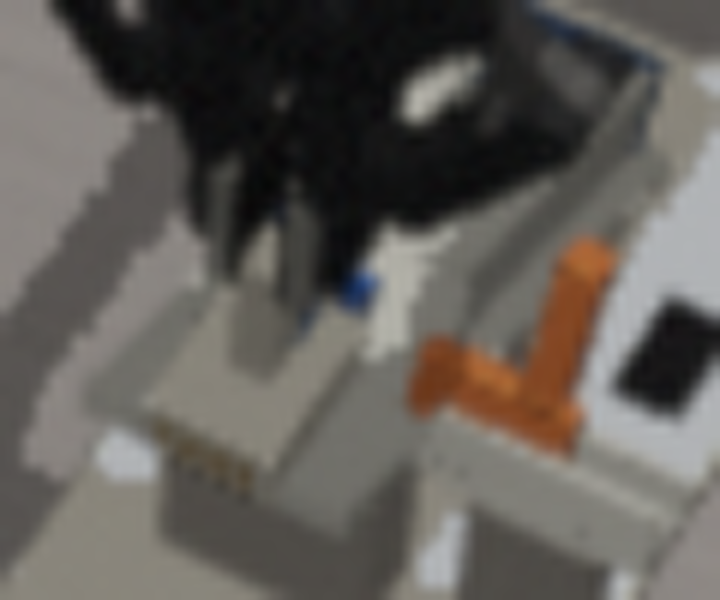

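>>> drive_tool(steps=[[0, 0, 2, 0, -1], [0, 0, 4, 0, -1], [0, 0, 5, 0, -1], [0, 0, 6, 0, -1]])

```text
clock: 11.3
position: [0.5725, 0.0066, 0.1051]
ee_rot: [0.011, 0.724, 0.689, 0.006]
contact_force: [-13.0, -0.6, 31.4]
width: 0.0088
```

Run:
```python
from look import *
cartlook("pics/s13.png",[],x=283,y=197,w=30,h=25,f=12)
go(.573,.0079,.1046,87.1)
```

```text
t 11.35 pos [0.5725 0.0066 0.1051] yaw 87.2 tilt 1.5 F [-10.2  -2.   26. ] w 0.0092 q [-0.11  0.33  1.68 -0.01  1.11 -1.63]
shift [1.3 0.5 0.5] turn 0.001
```

View pics/s13.png

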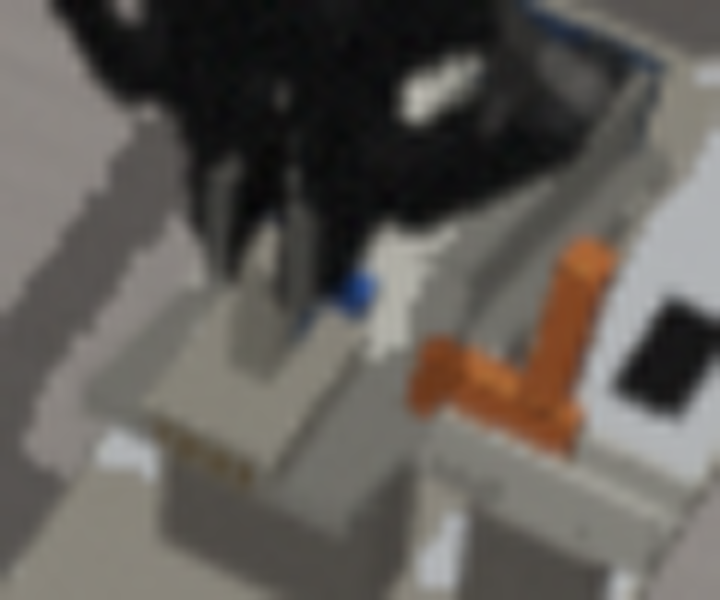

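```bash
cat >> go.py <<'E'
def slide(d,n=1.0,y=0.):
    "shift for d mm downhill, n mm off the floor, y mm across"
    s=manip.get_state();w,a,b,c=s["ee_rot"];r=R.from_quat([a,b,c,w])
    v=(R.from_euler('z',RY)*R.from_euler('y',-RT)).apply([-d,y,n])
    print("slide",d,np.round(r.inv().apply(v),1))
E
python3 - <<'E'
from go import *
slide(0);slide(20);slide(40);go(0,0,0)
E
```

```text
slide 0 [-0.  -0.4 -0.9]
slide 20 [  0.1 -19.1   6.1]
slide 40 [  0.2 -37.8  13.1]
t 11.35 pos [0.5725 0.0066 0.1051] yaw 87.2 tilt 1.5 F [-10.2  -2.   26. ] w 0.0092 q [-0.11  0.33  1.68 -0.01  1.11 -1.63]
shift [ -34.3 -573.9   90.8] turn 0.0
```

>>> drive_tool(steps=[[0, 0, -1, 0, -1], [0, -9.5, 2.5, 0, -1], [0, -19, 6, 0, -1], [0, -28.5, 9.5, 0, -1], [0, -38, 13, 0, -1]])

```text
clock: 11.85
position: [0.5354, 0.0081, 0.091]
ee_rot: [0.013, 0.724, 0.689, 0.007]
contact_force: [8.4, -1.1, 5.9]
width: 0.009
```

Run:
```python
from look import *
cartlook("pics/s14.png",[],x=283,y=197,w=30,h=25,f=12)
slide(20);slide(40);go(0,0,0)
```

```text
slide 20 [  0.1 -19.1   6. ]
slide 40 [  0.2 -37.8  13. ]
t 11.9 pos [0.5344 0.0082 0.0906] yaw 87.2 tilt 1.65 F [ 4.7 -1.2 -1.7] w 0.0086 q [-0.11  0.29  1.78 -0.01  1.04 -1.63]
shift [ -34.1 -535.7   75.9] turn 0.0
```

View pics/s14.png

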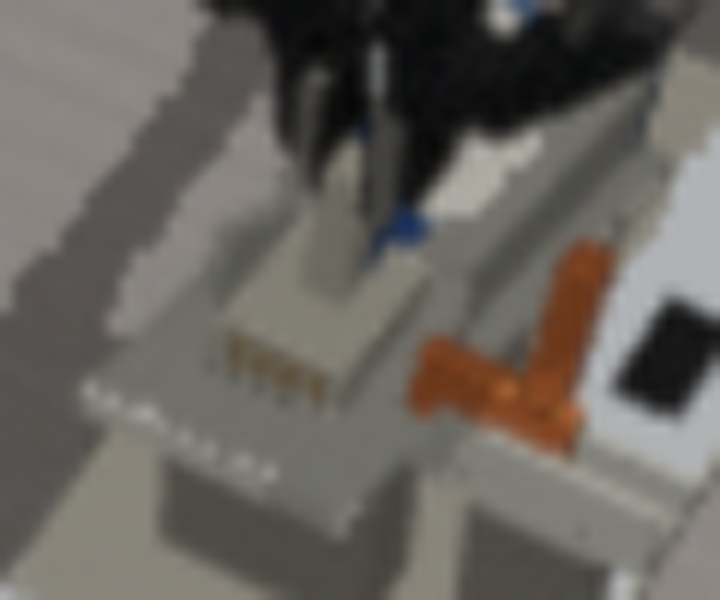

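Run:
```python
from fit6 import *
fitrail([((28,-15,14),(228,315)),((28,15,14),(338,374)),((28,15,0),(335,408)),((-14,15,14),(430,275)),((-28,10,10),(430,222)),((11,-5,14),(303,275)),((11,5,14),(345,300))],253,172,12)
cartlook("pics/s15.png",[(116,0,0),(116,-4,0)],x=283,y=197,w=30,h=25,f=12)
```

```text
x,y,z mm [-19.  -39.4 -88.6] yaw,pitch deg [-1.7 13. ]
[[0.1, -0.2], [0.2, -0.5], [-0.1, 0.0], [-0.1, -1.2], [0.5, 0.5], [-0.1, 1.0], [-0.5, 0.5]]
flat [110.2  -1.1  50. ] [[-0.6, -1.0], [1.2, -1.2], [0.3, 0.5], [-0.0, -0.8], [-0.1, 1.6], [-0.5, 0.7], [-0.3, 0.2]]
```

View pics/s15.png

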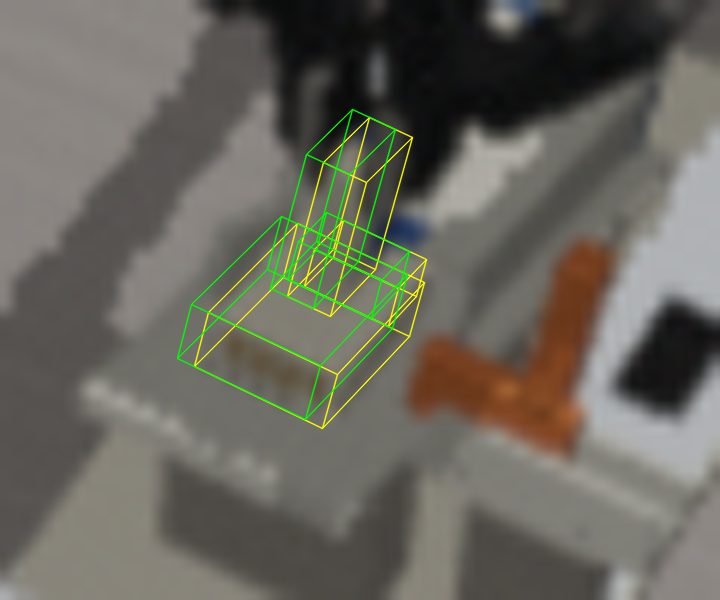

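>>> drive_tool(steps=[[0, 0, 0, 0, -0.7], [0, 0, 0, 0, -0.6], [0, 0, 0, 0, -0.6], [0, 0, -15, 0, -0.6], [0, 0, -40, 0, -0.6]])

```text
clock: 12.45
position: [0.5314, 0.0089, 0.1288]
ee_rot: [0.01, 0.724, 0.689, 0.005]
contact_force: [1.3, 0.6, 0.0]
width: 0.0175
```

>>> drive_tool(steps=[[0, 0, -30, 0, -0.6], [0, -50, -30, 0, -0.6], [0, -100, -30, 0, -0.6], [0, -150, -30, 0, -0.6], [0, -180, -30, 0, -1]])

```text
clock: 12.95
position: [0.3459, 0.0188, 0.1541]
ee_rot: [0.008, 0.724, 0.689, 0.003]
contact_force: [-0.2, -0.4, -0.0]
width: 0.0039
```

Run:
```python
from look import *
go(0,0,0)
cartlook("pics/s16.png",[],x=285,y=197,w=32,h=25,f=12)
cartlook("pics/t16.png",[],x=238,y=215,w=25,h=28,f=12,n="top")
```

```text
t 12.95 pos [0.3459 0.0188 0.1541] yaw 87.2 tilt 0.94 F [-0.2 -0.4 -0. ] w 0.0039 q [-0.14 -0.05  2.01 -0.    1.17 -1.66]
shift [ -35.  -346.8  149. ] turn 0.0
```

View pics/s16.png

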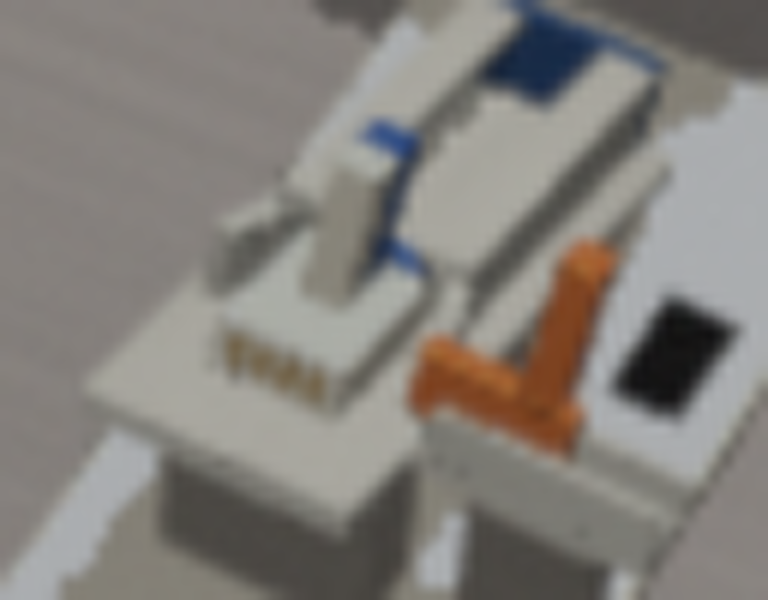

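View pics/t16.png

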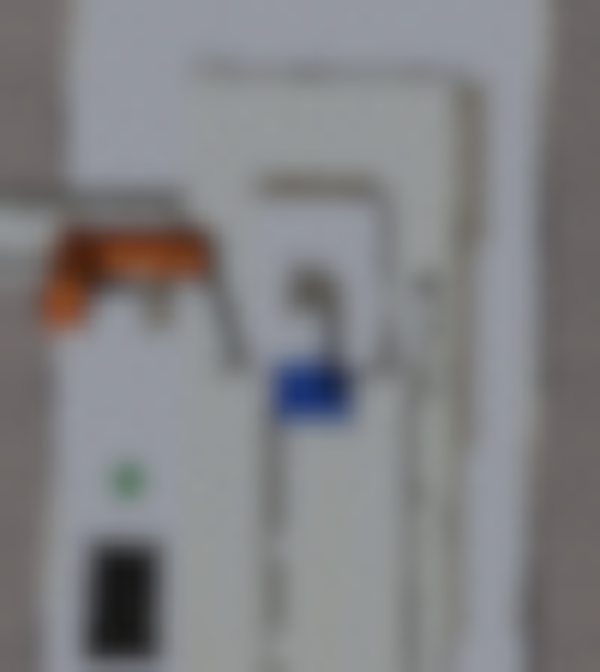

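```bash
cat >> go.py <<'E'
def pushp(xc,zc=32,back=0,y=2.5,tip=19):
    p=rail(xc,y,zc);h=(11+back)/1e3
    return p[0]+h*np.cos(RY),p[1]+h*np.sin(RY),p[2]-tip/1e3
E
python3 - <<'E'
from go import *
a=pushp(119,32,14);print(a,pushp(39));go(a[0],a[1],a[2]+.06,87.1);go(*a,87.1)
E
```

```text
(np.float64(0.5659133909023584), np.float64(0.0071717610856115045), np.float64(0.09124806796263073)) (np.float64(0.47785468134338843), np.float64(0.011693139871142713), np.float64(0.06127954048935777))
t 13.05 pos [0.3451 0.0189 0.1542] yaw 87.2 tilt 0.93 F [ 0.8 -0.1  0.7] w 0.0001 q [-0.14 -0.05  2.01 -0.    1.17 -1.66]
shift [ -0.8 221.    6.4] turn 0.001
t 13.05 pos [0.3451 0.0189 0.1542] yaw 87.2 tilt 0.93 F [ 0.8 -0.1  0.7] w 0.0001 q [-0.14 -0.05  2.01 -0.    1.17 -1.66]
shift [ -0.4 220.1  66.3] turn 0.001
```

>>> drive_tool(steps=[[0, 50, -10, 0, -1], [0, 100, -10, 0, -1], [0, 150, -10, 0, -1], [0, 200, 0, 0, -1], [0, 221, 0, 0, -1]])

```text
clock: 13.55
position: [0.5705, 0.0076, 0.1557]
ee_rot: [0.008, 0.724, 0.689, 0.003]
contact_force: [0.3, 0.6, -0.1]
width: 0.0
```

Run:
```python
from look import *
go(*pushp(119,32,14),87.1)
```

```text
t 13.55 pos [0.5705 0.0076 0.1557] yaw 87.2 tilt 0.95 F [ 0.3  0.6 -0.1] w 0.0 q [-0.11  0.29  1.6  -0.    1.24 -1.62]
shift [-0.3 -5.6 64.4] turn 0.001
```

>>> drive_tool(steps=[[0, -3, 30, 0, -1], [0, -4, 50, 0, -1], [0, -4, 60, 0, -1], [0, -4, 64, 0, -1]])

```text
clock: 13.95
position: [0.5672, 0.0075, 0.0902]
ee_rot: [0.007, 0.724, 0.689, 0.003]
contact_force: [-0.1, -0.6, -0.6]
width: -0.0004
```

Run:
```python
from look import *
go(*pushp(119,32,14),87.1);slide(20,0);slide(30,0)
cartlook("pics/s17.png",[],x=285,y=192,w=32,h=25,f=12)
```

```text
t 13.95 pos [0.5672 0.0075 0.0902] yaw 87.2 tilt 0.81 F [-0.1 -0.6 -0.6] w -0.0004 q [-0.11  0.34  1.7  -0.01  1.09 -1.63]
shift [-0.4 -1.3 -1.1] turn 0.001
slide 20 [  0.1 -18.6   7.2]
slide 30 [  0.1 -28.   10.9]
```

View pics/s17.png

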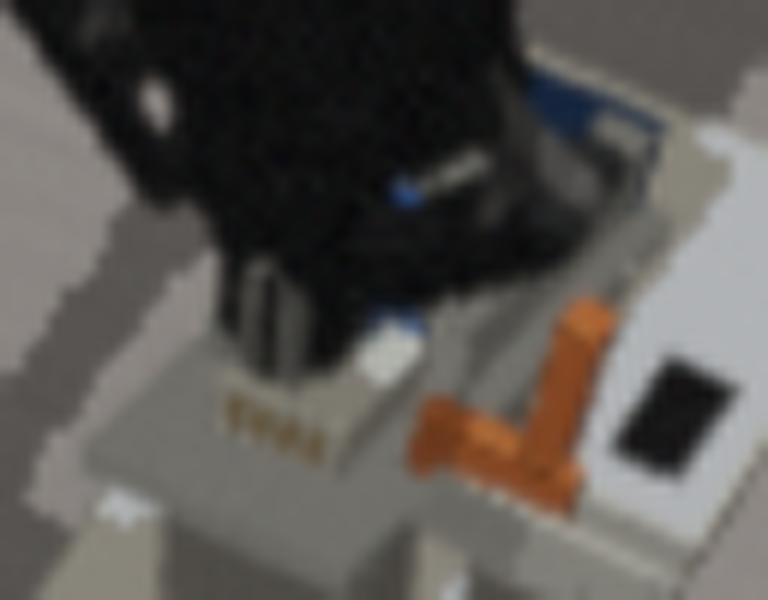

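>>> drive_tool(steps=[[0, -7, 2, 0, -1], [0, -14, 5, 0, -1], [0, -21, 8, 0, -1], [0, -28, 11, 0, -1], [0, -35, 13.5, 0, -1]])

```text
clock: 14.5
position: [0.5319, 0.0092, 0.0767]
ee_rot: [0.007, 0.724, 0.689, 0.003]
contact_force: [0.8, -0.0, 0.4]
width: 0.0001
```

Run:
```python
from look import *
go(*pushp(39,32),87.1)
cartlook("pics/s18.png",[],x=285,y=192,w=32,h=25,f=12)
```

```text
t 14.5 pos [0.5319 0.0092 0.0767] yaw 87.2 tilt 0.89 F [ 0.8 -0.   0.4] w 0.0001 q [-0.11  0.3   1.8  -0.01  1.03 -1.63]
shift [ -0.1 -54.3  14.7] turn 0.001
```

View pics/s18.png

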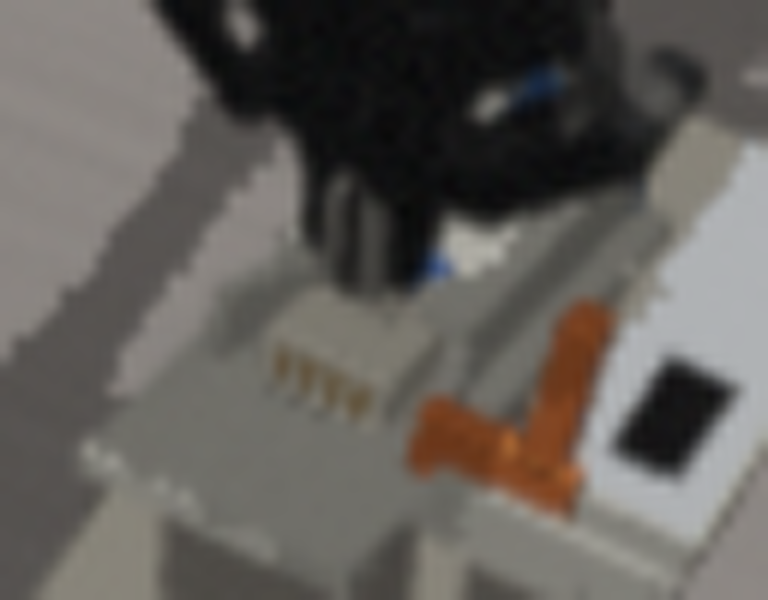

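>>> drive_tool(steps=[[0, 0, -7, 0, -1], [0, -9, -3.5, 0, -1], [0, -18, 0, 0, -1], [0, -27, 3.5, 0, -1], [0, -36, 7, 0, -1]])

```text
clock: 15.05
position: [0.4929, 0.0112, 0.0682]
ee_rot: [0.006, 0.724, 0.689, 0.002]
contact_force: [0.4, -0.8, -0.1]
width: -0.0003
```

Run:
```python
from look import *
go(*pushp(39,32),87.1)
cartlook("pics/s19.png",[],x=290,y=188,w=32,h=25,f=12)
```

```text
t 15.05 pos [0.4929 0.0112 0.0682] yaw 87.2 tilt 0.69 F [ 0.4 -0.8 -0.1] w -0.0003 q [-0.11  0.26  1.88 -0.01  0.98 -1.63]
shift [ -0.2 -15.1   6.8] turn 0.001
```

View pics/s19.png

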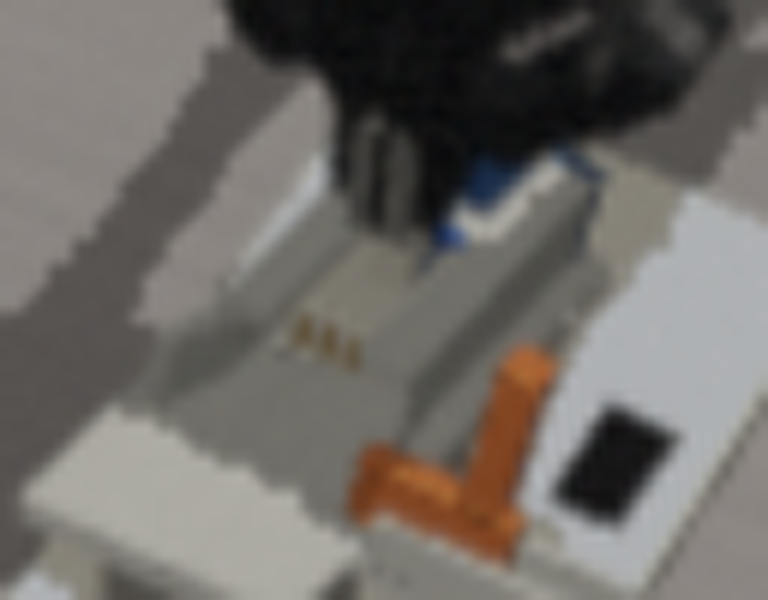

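>>> drive_tool(steps=[[0, -6, 2.5, 0, -1], [0, -12, 5, 0, -1], [0, -17, 7, 0, -1], [0, -20, 8, 0, -1], [0, -22, 8.8, 0, -1]])

```text
clock: 15.6
position: [0.4703, 0.0123, 0.0594]
ee_rot: [0.006, 0.724, 0.689, 0.002]
contact_force: [2.2, -0.7, 5.8]
width: -0.0002
```

Run:
```python
from look import *
go(*pushp(39,32),87.1)
cartlook("pics/s20.png",[],x=290,y=188,w=32,h=25,f=12)
```

```text
t 15.6 pos [0.4703 0.0123 0.0594] yaw 87.2 tilt 0.71 F [ 2.2 -0.7  5.8] w -0.0002 q [-0.12  0.24  1.94 -0.01  0.94 -1.64]
shift [-0.2  7.6 -1.8] turn 0.001
```

View pics/s20.png

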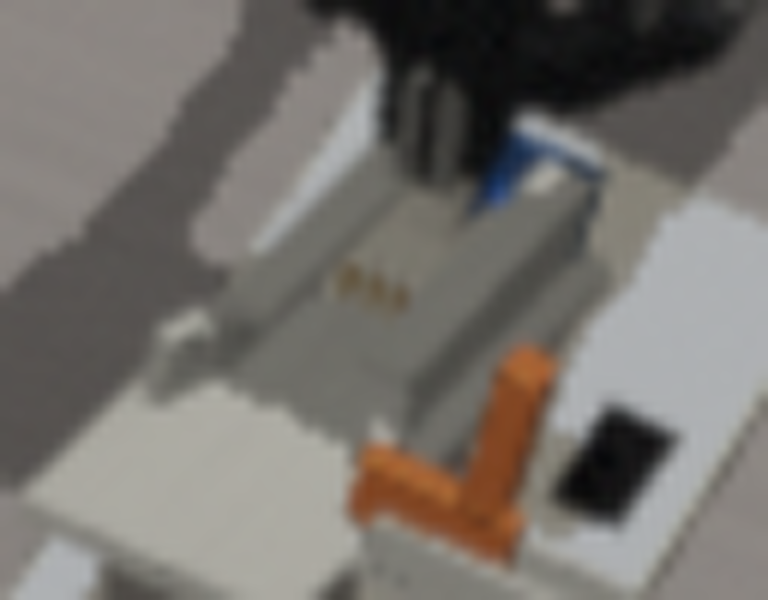

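Run:
```python
from look import *
cartlook("pics/s21.png",[(28,1,0),(36,1,0)],x=290,y=188,w=32,h=25,f=12)
```

```text
(no output)
```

View pics/s21.png

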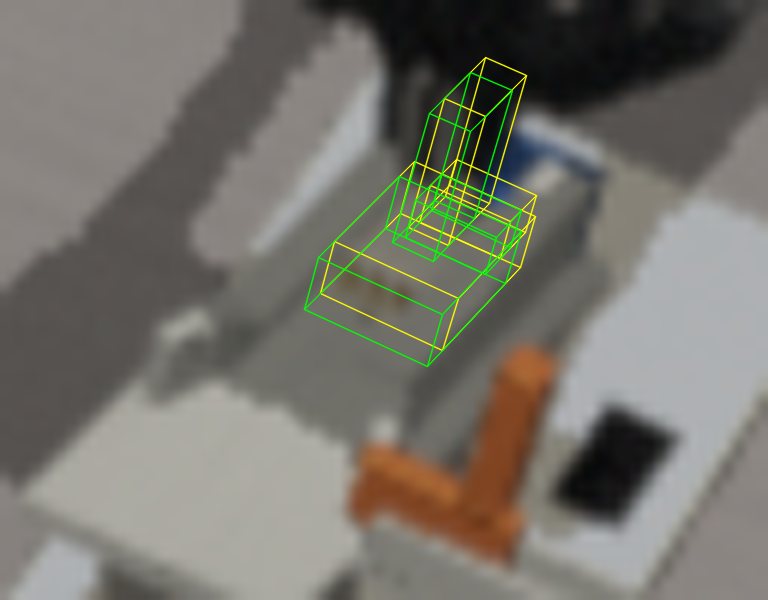

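>>> drive_tool(steps=[[0, 0, -2, 0, -1], [0, -2, -1.5, 0, -1], [0, -4, -1, 0, -1]])

```text
clock: 16.0
position: [0.4686, 0.0123, 0.0615]
ee_rot: [0.008, 0.724, 0.689, 0.004]
contact_force: [4.8, -0.2, 8.7]
width: -0.0002
```

>>> drive_tool(steps=[[0, 4, -10, 0, -1], [0, 8, -50, 0, -0.5], [0, 8, -90, 0, -0.5], [0, 8, -120, 0, 0], [0, 8, -120, 0, 0]])

```text
clock: 16.5
position: [0.4771, 0.0124, 0.1859]
ee_rot: [0.01, 0.724, 0.689, 0.006]
contact_force: [0.4, -0.4, 1.0]
width: 0.0426
```

Run:
```python
from look import *
go(.6067,-.2371,.13,82.7)
```

```text
t 16.5 pos [0.4771 0.0124 0.1859] yaw 87.2 tilt 1.37 F [ 0.4 -0.4  1. ] w 0.0426 q [-0.12  0.12  1.74 -0.    1.25 -1.64]
shift [-242.5  140.5   60.6] turn 0.078
```

>>> drive_tool(steps=[[-40, 24, 0, 0.02, 0], [-80, 48, 0, 0.04, 0], [-120, 72, 0, 0.06, 0], [-165, 98, 20, 0.078, 0], [-205, 122, 40, 0.078, 0]])

```text
clock: 17.0
position: [0.5868, -0.1948, 0.1515]
ee_rot: [0.01, 0.751, 0.66, 0.006]
contact_force: [1.1, 1.2, -0.8]
width: 0.0428
```

Run:
```python
from look import *
go(.6067,-.2371,.10,82.7)
cartlook("pics/s22.png",[(28,1,0)],x=290,y=188,w=32,h=25,f=12)
```

```text
t 17.0 pos [ 0.5868 -0.1948  0.1515] yaw 82.7 tilt 1.29 F [ 1.1  1.2 -0.8] w 0.0428 q [-0.44  0.36  1.51  0.    1.25 -1.88]
shift [-39.2  24.   52.1] turn -0.001
```

View pics/s22.png

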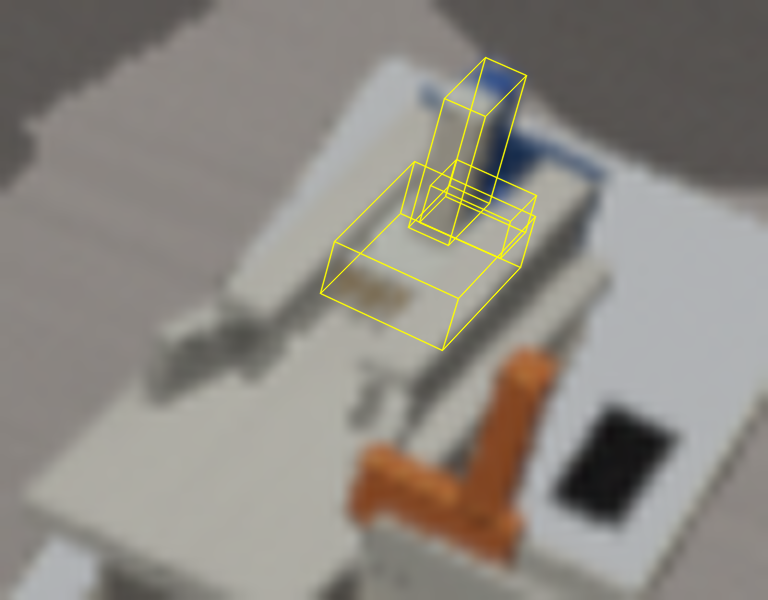

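>>> drive_tool(steps=[[-20, 12, 20, 0, 0], [-39.2, 24, 40, 0, 0], [-39.2, 24, 52, 0, 0], [-39.2, 24, 52, 0, 0]])

```text
clock: 17.45
position: [0.6061, -0.2429, 0.0922]
ee_rot: [0.007, 0.752, 0.659, 0.003]
contact_force: [-0.2, -0.3, -0.3]
width: 0.0427
```

Run:
```python
from look import *
go(.6067,-.2371,.0135,82.7)
cartlook("pics/s23.png",[],x=190,y=185,w=30,h=30,f=10)
```

```text
t 17.45 pos [ 0.6061 -0.2429  0.0922] yaw 82.5 tilt 0.85 F [-0.2 -0.3 -0.3] w 0.0427 q [-0.49  0.45  1.5  -0.    1.17 -1.93]
shift [ 6.3 -1.3 78.6] turn -0.004
```

View pics/s23.png

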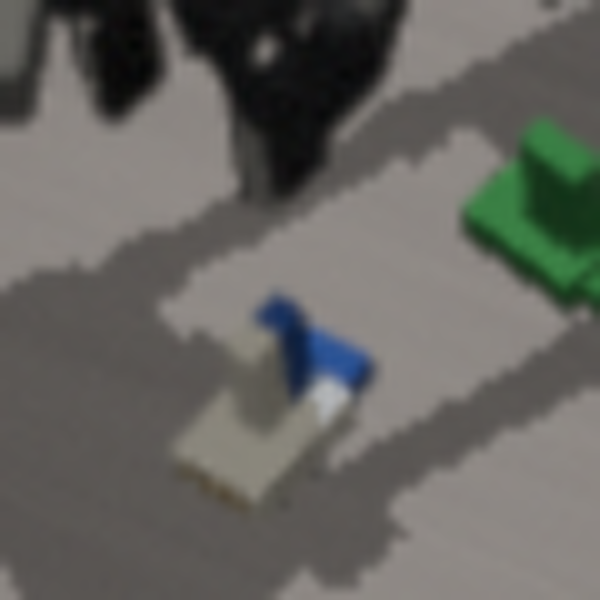

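>>> drive_tool(steps=[[6.3, 0, 20, 0, 0], [6.3, -1, 50, 0, 0], [6.3, -1, 70, 0, 0], [6.3, -1, 78, 0, 0], [6.3, -1, 78, 0, -0.2]], squeeze=22)

```text
clock: 18.0
position: [0.6076, -0.236, 0.0159]
ee_rot: [0.008, 0.751, 0.66, 0.003]
contact_force: [-1.0, -0.5, -0.0]
width: 0.0345
```

>>> drive_tool(steps=[[0, 0, 0, 0, -1], [0, 0, 0, 0, -1], [0, 0, 0, 0, -1], [0, 0, 0, 0, -1]])

```text
clock: 18.4
position: [0.608, -0.2362, 0.0168]
ee_rot: [0.008, 0.751, 0.66, 0.003]
contact_force: [1.1, 0.2, 2.2]
width: -0.0001
```

Run:
```python
from look import *
go(.6067,-.2371,.15,82.7)
cartlook("pics/s24.png",[],x=190,y=185,w=30,h=30,f=10)
```

```text
t 18.4 pos [ 0.608  -0.2362  0.0168] yaw 82.6 tilt 1.03 F [1.1 0.2 2.2] w -0.0001 q [-0.48  0.52  1.6   0.    1.01 -1.92]
shift [  -1.9    1.  -133.2] turn -0.002
```

View pics/s24.png

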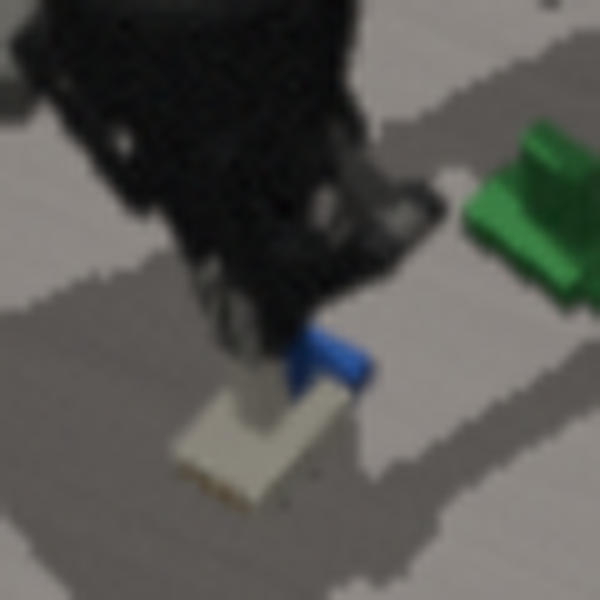

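>>> drive_tool(steps=[[0, 0, 0, 0, 0], [0, 0, 0, 0, 0], [0, 0, 0, 0, 0], [0, 0, 8, 0, 0], [0, 0, 13.5, 0, 0]])

```text
clock: 18.95
position: [0.6079, -0.2362, 0.0024]
ee_rot: [0.008, 0.751, 0.66, 0.003]
contact_force: [0.5, 0.6, -0.1]
width: 0.0426
```

>>> drive_tool(steps=[[0, 0, 0, 0, -0.5], [0, 0, 0, 0, -1], [0, 0, 0, 0, -1], [0, 0, 0, 0, -1]])

```text
clock: 19.35
position: [0.608, -0.2362, 0.0024]
ee_rot: [0.008, 0.751, 0.66, 0.003]
contact_force: [-0.3, 0.2, -0.9]
width: 0.0094
```

Run:
```python
from look import *
go(.6067,-.2371,.15,82.7)
cartlook("pics/s25.png",[],x=190,y=185,w=30,h=30,f=10)
```

```text
t 19.35 pos [ 0.608  -0.2362  0.0024] yaw 82.6 tilt 0.99 F [-0.3  0.2 -0.9] w 0.0094 q [-0.48  0.54  1.61  0.    0.98 -1.92]
shift [  -1.9    1.2 -147.6] turn -0.002
```

View pics/s25.png

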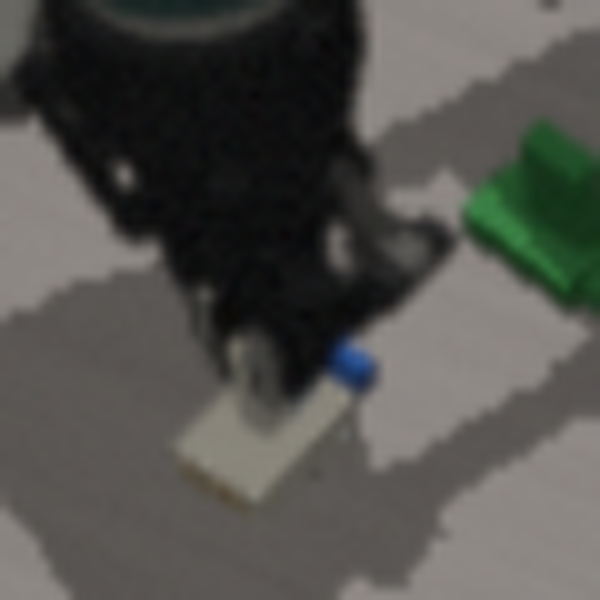

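>>> drive_tool(steps=[[0, 0, 0, 0, -0.5], [0, 0, 0, 0, -0.5], [0, 0, -3, 0, -0.5], [0, 0, -5.5, 0, -0.6], [0, 0, -5.5, 0, -1]])

```text
clock: 19.9
position: [0.6085, -0.2365, 0.0089]
ee_rot: [0.009, 0.751, 0.66, 0.003]
contact_force: [0.6, -0.5, 1.9]
width: 0.0089
```

>>> drive_tool(steps=[[0, 0, 0, 0, -1], [0, 0, 0, 0, -1], [0, 0, 0, 0, -1], [0, 0, -10, 0, -1], [0, 0, -25, 0, -1]])

```text
clock: 20.4
position: [0.6071, -0.2358, 0.0334]
ee_rot: [0.007, 0.751, 0.66, 0.003]
contact_force: [-0.1, -0.8, 0.1]
width: 0.0091
```

Run:
```python
from look import *
go(.573,.0072,.19,87.1)
cartlook("pics/s26.png",[],x=190,y=185,w=30,h=30,f=10)
```

```text
t 20.4 pos [ 0.6071 -0.2358  0.0334] yaw 82.6 tilt 0.92 F [-0.1 -0.8  0.1] w 0.0091 q [-0.48  0.5   1.58  0.    1.04 -1.92]
shift [ 235.7  -62.9 -158.9] turn -0.079
```

View pics/s26.png

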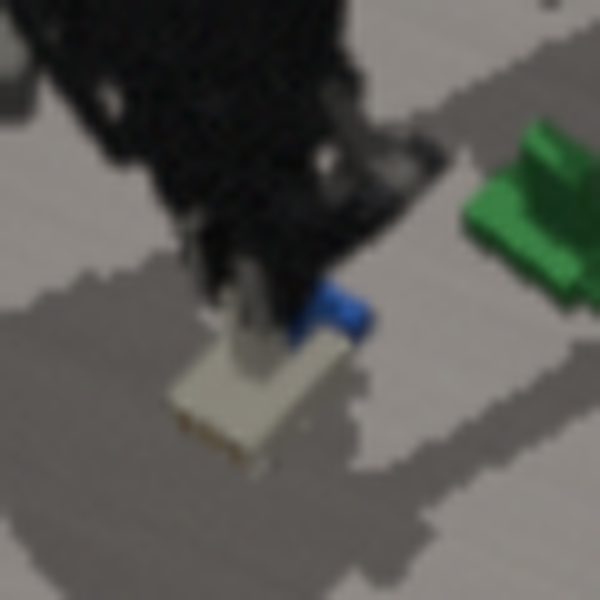

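>>> drive_tool(steps=[[0, 0, -50, 0, -1], [0, 0, -100, -0.02, -1], [30, -8, -145, -0.04, -1], [70, -19, -159, -0.06, -1], [115, -30, -159, -0.079, -1]])

```text
clock: 20.95
position: [0.5935, -0.1175, 0.1991]
ee_rot: [0.015, 0.725, 0.688, 0.006]
contact_force: [0.5, 0.2, -0.5]
width: 0.0091
```

Run:
```python
from look import *
go(.573,.0072,.19,87.1)
```

```text
t 20.95 pos [ 0.5935 -0.1175  0.1991] yaw 87.0 tilt 1.8 F [ 0.5  0.2 -0.5] w 0.0091 q [-0.31  0.3   1.47 -0.    1.34 -1.83]
shift [123.6 -27.2   6.9] turn -0.002
```

>>> drive_tool(steps=[[40, -9, 2, 0, -1], [80, -18, 4, 0, -1], [115, -25, 7, 0, -1], [123.6, -27, 7, 0, -1], [123.6, -27, 7, 0, -1]])

```text
clock: 21.45
position: [0.5729, 0.0085, 0.1902]
ee_rot: [0.015, 0.724, 0.689, 0.006]
contact_force: [-0.4, -0.4, -0.7]
width: 0.0092
```

Run:
```python
from look import *
go(.572,.0072,.122,87.1)
cartlook("pics/s27.png",[],x=283,y=180,w=35,h=28,f=11)
```

```text
t 21.45 pos [0.5729 0.0085 0.1902] yaw 87.2 tilt 1.82 F [-0.4 -0.4 -0.7] w 0.0092 q [-0.1   0.26  1.55 -0.01  1.3  -1.62]
shift [-0.5 -2.8 68.2] turn 0.001
```

View pics/s27.png

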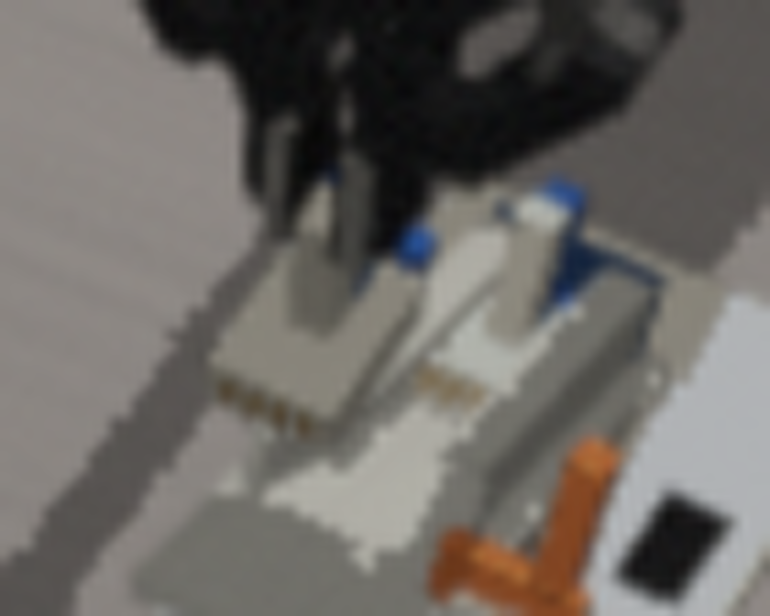

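>>> drive_tool(steps=[[-0.5, -1, 35, 0, -1], [-0.5, -2, 60, 0, -1], [-0.5, -3, 72, 0, -1], [-0.5, -3, 77, 0, -1], [-0.5, -3, 80, 0, -1]], squeeze=20)

```text
clock: 22.0
position: [0.5735, 0.0047, 0.1105]
ee_rot: [0.016, 0.725, 0.688, 0.006]
contact_force: [0.2, -1.2, -0.2]
width: 0.0092
```

Run:
```python
from look import *
go(.572,.0072,.1015,87.1)
cartlook("pics/s28.png",[],x=283,y=195,w=30,h=25,f=12)
```

```text
t 22.0 pos [0.5735 0.0047 0.1105] yaw 87.0 tilt 1.92 F [ 0.2 -1.2 -0.2] w 0.0092 q [-0.11  0.32  1.67 -0.01  1.12 -1.62]
shift [ 2.5 -2.   8.9] turn -0.001
```

View pics/s28.png

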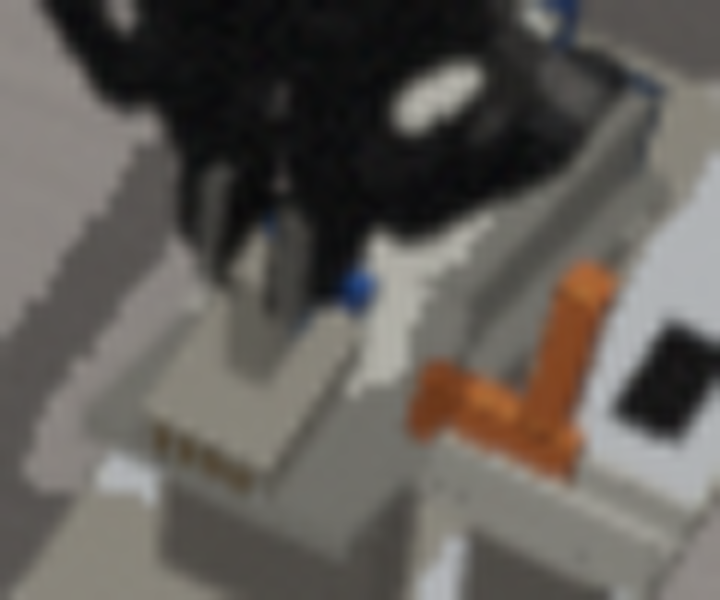

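>>> drive_tool(steps=[[1.5, -1, 3, 0, -1], [2.5, -2, 5, 0, -1], [2.5, -2, 7, 0, -1], [2.5, -2, 9, 0, -1], [2.5, -2, 10, 0, -1]])

```text
clock: 22.55
position: [0.5717, 0.0072, 0.1041]
ee_rot: [0.017, 0.725, 0.689, 0.006]
contact_force: [-9.3, -0.6, 22.5]
width: 0.0094
```

Run:
```python
from look import *
go(.572,.0072,.1015,87.1);slide(0,1);slide(40,1)
cartlook("pics/s29.png",[],x=283,y=195,w=30,h=25,f=12)
```

```text
t 22.55 pos [0.5717 0.0072 0.1041] yaw 87.1 tilt 2.03 F [-9.3 -0.6 22.5] w 0.0094 q [-0.1   0.32  1.69 -0.01  1.1  -1.61]
shift [0.  0.2 2.6] turn -0.0
slide 0 [-0.  -0.3 -0.9]
slide 40 [  0.2 -37.9  12.8]
```

View pics/s29.png

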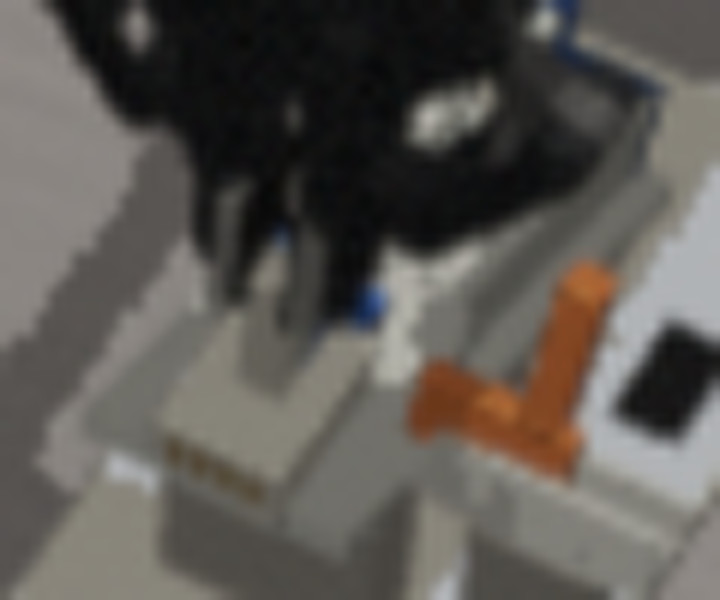

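>>> drive_tool(steps=[[0, 0, 1.5, 0, -1], [0, 0, 2.5, 0, -1], [0, 0, 2.5, 0, -1]])

```text
clock: 22.9
position: [0.5719, 0.0071, 0.1042]
ee_rot: [0.017, 0.725, 0.689, 0.007]
contact_force: [-4.9, -0.5, 14.6]
width: 0.0091
```

>>> drive_tool(steps=[[0, 0, -1, 0, -1], [0, -9.5, 2.5, 0, -1], [0, -19, 6, 0, -1], [0, -28.5, 9.5, 0, -1], [0, -38, 13, 0, -1]])

```text
clock: 23.4
position: [0.5381, 0.0082, 0.0914]
ee_rot: [0.021, 0.725, 0.689, 0.01]
contact_force: [-0.2, -1.6, 0.2]
width: 0.0091
```

Run:
```python
from look import *
go(0,0,0)
cartlook("pics/s30.png",[(108,0,0)],x=283,y=195,w=30,h=25,f=12)
```

```text
t 23.4 pos [0.5381 0.0082 0.0914] yaw 87.1 tilt 2.68 F [-0.2 -1.6  0.2] w 0.0091 q [-0.1   0.28  1.79 -0.01  1.03 -1.62]
shift [ -34.2 -540.6   68. ] turn 0.0
```

View pics/s30.png

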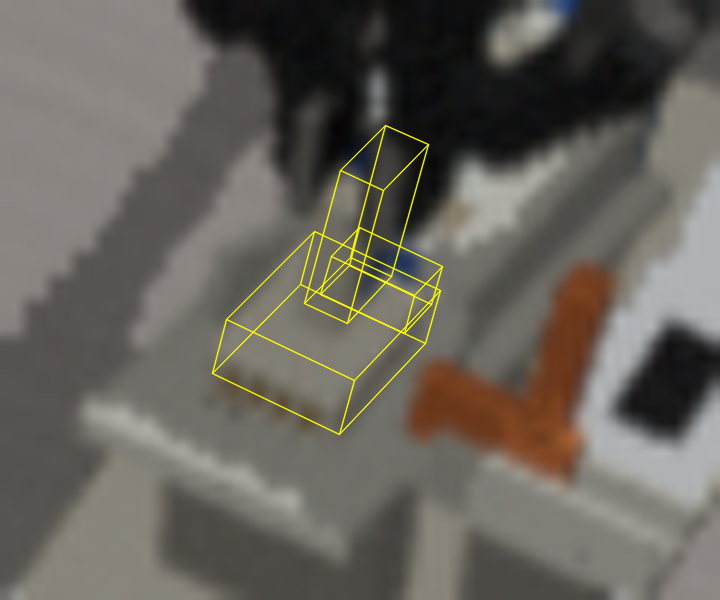

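>>> drive_tool(steps=[[0, 0, 0, 0, -0.7], [0, 0, 0, 0, -0.6], [0, 0, 0, 0, -0.6], [0, 0, -15, 0, -0.6], [0, 0, -40, 0, -0.6]])

```text
clock: 23.95
position: [0.5296, 0.0094, 0.1278]
ee_rot: [0.016, 0.724, 0.689, 0.005]
contact_force: [0.3, 0.3, -0.1]
width: 0.0169
```

>>> drive_tool(steps=[[0, 0, -40, 0, -0.6], [0, 50, -40, 0, -0.6], [0, 100, -40, 0, -1], [0, 150, -40, 0, -1]])

```text
clock: 24.35
position: [0.6796, 0.0027, 0.1727]
ee_rot: [0.016, 0.724, 0.689, 0.005]
contact_force: [0.9, -0.3, 1.4]
width: -0.0002
```

Run:
```python
from look import *
go(*pushp(123,32,20),87.1)
cartlook("pics/s31.png",[],x=285,y=192,w=32,h=27,f=12)
cartlook("pics/t31.png",[],x=238,y=215,w=25,h=28,f=12,n="top")
```

```text
t 24.35 pos [0.6796 0.0027 0.1727] yaw 87.1 tilt 1.89 F [ 0.9 -0.3  1.4] w -0.0002 q [-0.09  0.43  1.33 -0.01  1.35 -1.61]
shift [-1.000e-01 -1.064e+02  7.680e+01] turn 0.001
```

View pics/s31.png

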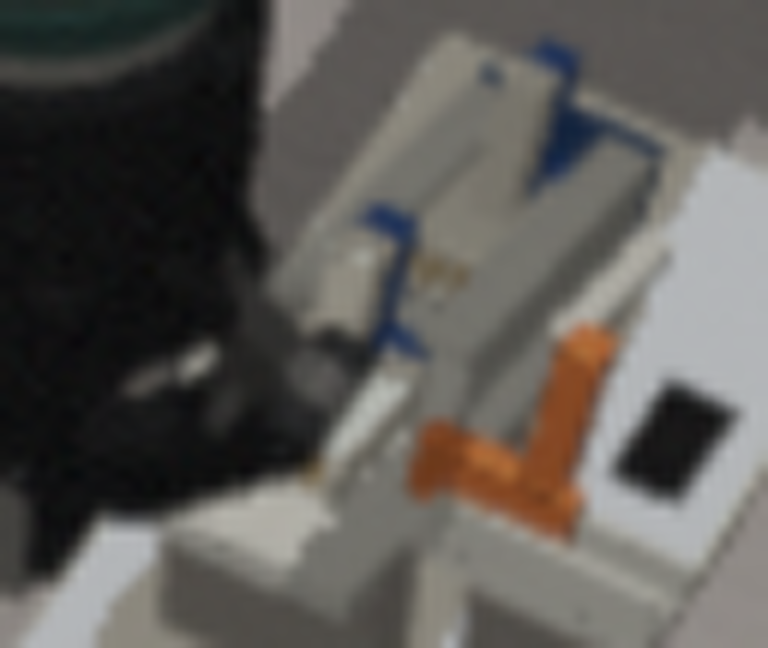

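View pics/t31.png

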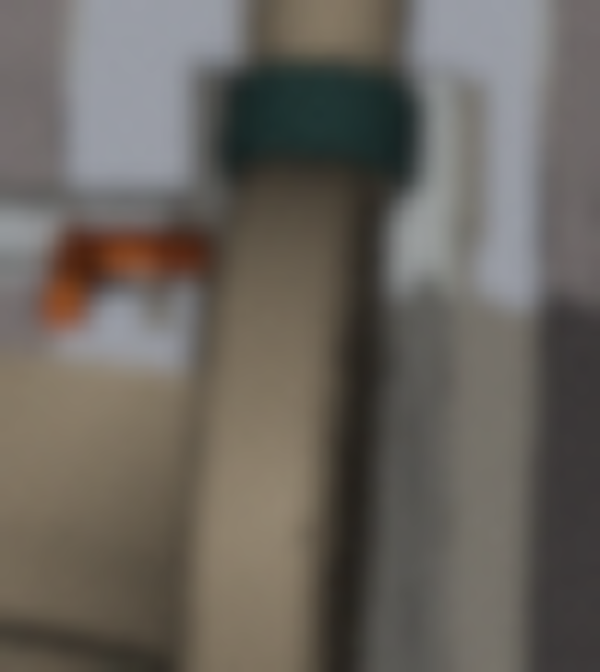

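>>> drive_tool(steps=[[0, -40, 10, 0, -1], [0, -80, 30, 0, -1], [0, -104, 50, 0, -1], [0, -105, 70, 0, -1], [0, -106, 75, 0, -1]])

```text
clock: 24.95
position: [0.5776, 0.0064, 0.0892]
ee_rot: [0.014, 0.725, 0.689, 0.004]
contact_force: [0.2, 0.6, -0.1]
width: 0.0001
```

Run:
```python
from look import *
go(*pushp(123,32,8),87.1);go(*pushp(95,32,0),87.1)
cartlook("pics/s32.png",[],x=285,y=192,w=32,h=27,f=12)
```

```text
t 24.95 pos [0.5776 0.0064 0.0892] yaw 87.1 tilt 1.72 F [ 0.2  0.6 -0.1] w 0.0001 q [-0.1   0.35  1.69 -0.01  1.08 -1.61]
shift [  0.1 -13.9  -3.9] turn 0.0
t 24.95 pos [0.5776 0.0064 0.0892] yaw 87.1 tilt 1.72 F [ 0.2  0.6 -0.1] w 0.0001 q [-0.1   0.35  1.69 -0.01  1.08 -1.61]
shift [  0.3 -48.1   5.6] turn 0.0
```

View pics/s32.png

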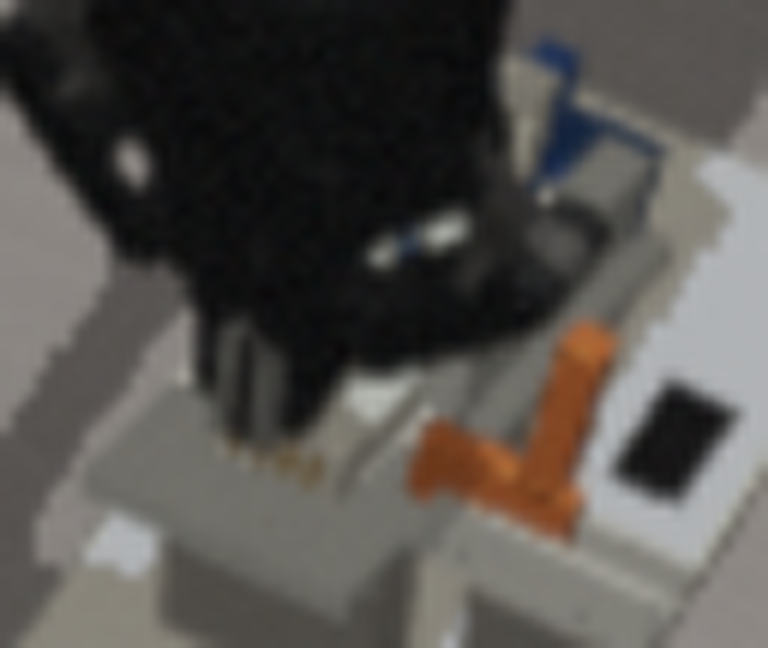

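>>> drive_tool(steps=[[0, -7, -4, 0, -1], [0, -14, -4, 0, -1], [0, -22, -2.5, 0, -1], [0, -30, 0, 0, -1], [0, -38, 2.5, 0, -1]])

```text
clock: 25.5
position: [0.5401, 0.0082, 0.0861]
ee_rot: [0.015, 0.724, 0.689, 0.004]
contact_force: [0.0, 0.6, -1.0]
width: -0.0
```

>>> drive_tool(steps=[[0, -6, 2, 0, -1], [0, -12, 4, 0, -1], [0, -16, 5.5, 0, -1], [0, -18, 6.3, 0, -1], [0, -20, 7, 0, -1]])

```text
clock: 26.0
position: [0.5226, 0.0088, 0.0796]
ee_rot: [0.017, 0.725, 0.689, 0.006]
contact_force: [3.6, -0.2, 6.2]
width: 0.0
```

Run:
```python
from look import *
go(*pushp(95,32,0),87.1)
cartlook("pics/s33.png",[],x=285,y=192,w=32,h=27,f=12)
```

```text
t 26.0 pos [0.5226 0.0088 0.0796] yaw 87.1 tilt 2.06 F [ 3.6 -0.2  6.2] w 0.0 q [-0.11  0.28  1.83 -0.02  1.   -1.62]
shift [ 0.5  7.2 -2.4] turn 0.0
```

View pics/s33.png

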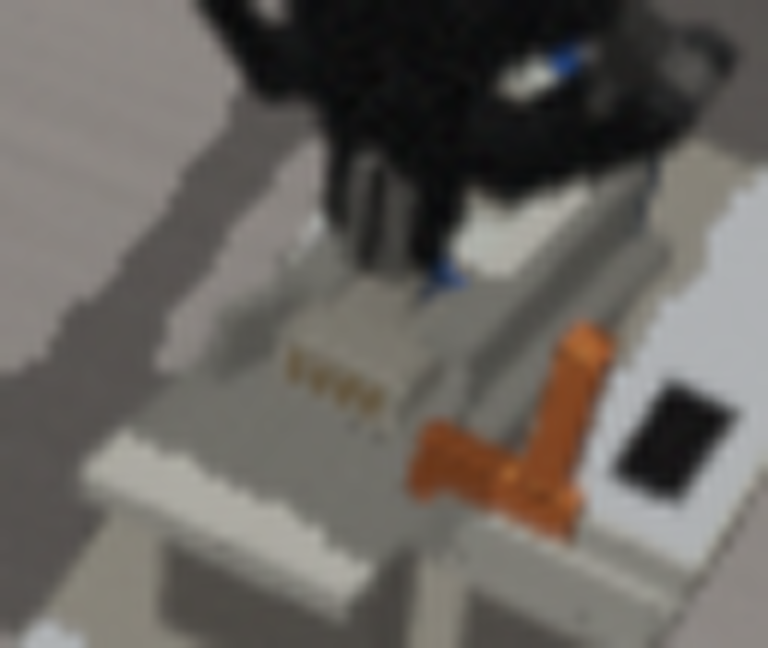

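>>> drive_tool(steps=[[0, -2, 0, 0, -1], [0, -4, 0.5, 0, -1], [0, -5, 1, 0, -1], [0, -5, 1, 0, -1]])

```text
clock: 26.45
position: [0.5205, 0.0088, 0.0801]
ee_rot: [0.019, 0.724, 0.689, 0.008]
contact_force: [3.2, 0.0, 7.1]
width: -0.0002
```

>>> drive_tool(steps=[[0, 4, -10, 0, -1], [0, 8, -50, 0, -1], [0, 8, -95, 0, -1], [-20, -40, -95, 0, -1], [-20, -90, -95, 0, -1]])

```text
clock: 26.95
position: [0.4282, -0.0065, 0.1732]
ee_rot: [0.02, 0.725, 0.689, 0.008]
contact_force: [-0.6, 0.8, -0.5]
width: 0.0001
```

>>> drive_tool(steps=[[0, -50, 0, 0, -1], [0, -100, 0, 0, -1]])

```text
clock: 27.15
position: [0.3253, -0.0012, 0.1686]
ee_rot: [0.019, 0.725, 0.689, 0.007]
contact_force: [0.6, -0.2, 1.1]
width: -0.0001
```

Run:
```python
from look import *
go(0,0,0)
cartlook("pics/s34.png",[(28,1,0),(84,1,0)],x=287,y=192,w=32,h=27,f=12)
cartlook("pics/s35.png",[],x=287,y=192,w=32,h=27,f=12)
cartlook("pics/t34.png",[],x=238,y=215,w=25,h=28,f=12,n="top")
```

```text
t 27.15 pos [ 0.3253 -0.0012  0.1686] yaw 87.1 tilt 2.36 F [ 0.6 -0.2  1.1] w -0.0001 q [-0.21 -0.12  2.03 -0.01  1.19 -1.72]
shift [ -12.6 -331.1  156.3] turn 0.0
```

View pics/s34.png

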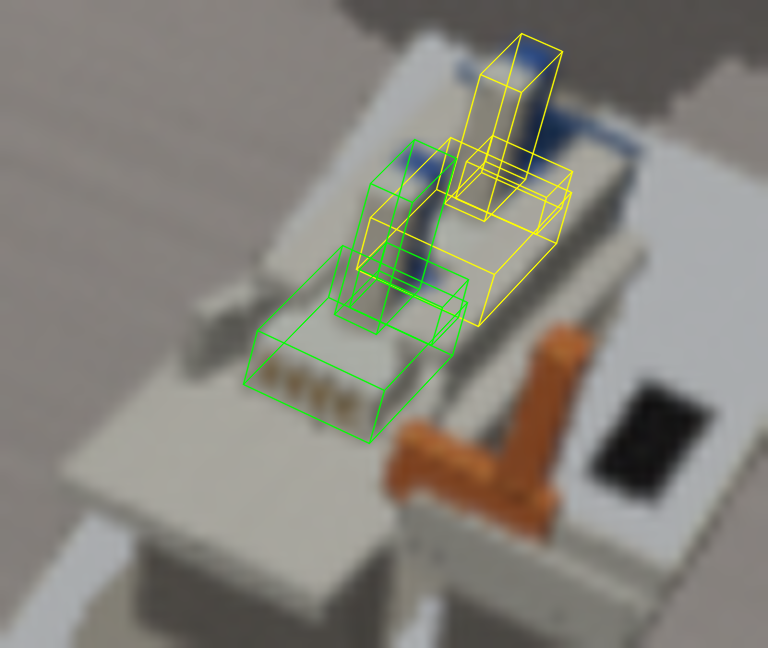

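View pics/s35.png

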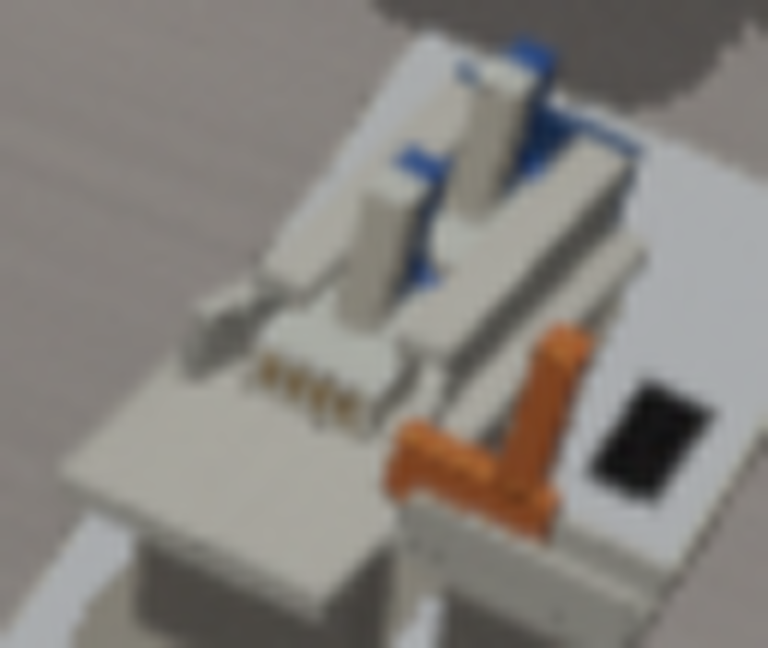

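View pics/t34.png

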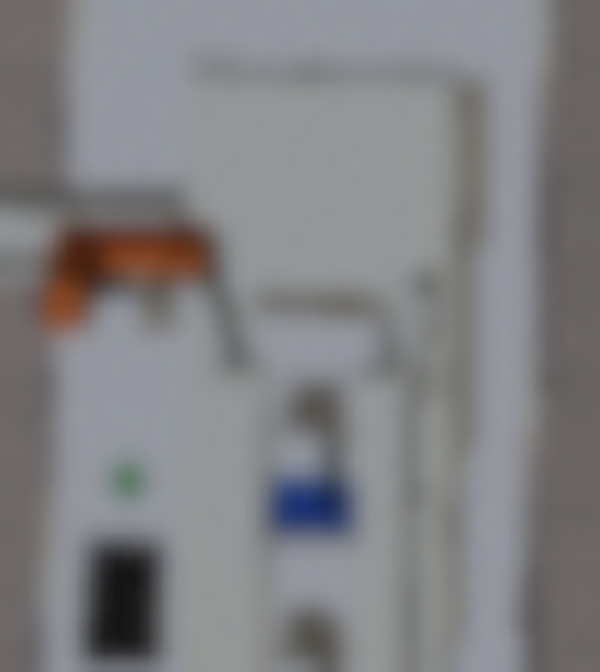

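```bash
cat >> go.py <<'E'
def kp(y,x=125,z=33,dz=0,tip=19):
    p=rail(x,y+2.5,z);return p[0],p[1],p[2]-tip/1e3+dz
E
python3 - <<'E'
from go import *
print(kp(90),kp(40));go(*kp(90,dz=.08),87.1)
E
```

```text
(np.float64(0.5507429257685229), np.float64(0.0980692454138756), np.float64(0.09442289137769301)) (np.float64(0.5481790506679685), np.float64(0.04813502323640739), np.float64(0.09442289137769301))
t 27.3 pos [ 0.3239 -0.0007  0.1685] yaw 87.1 tilt 2.34 F [1.1 0.3 0.7] w 0.0003 q [-0.21 -0.12  2.03 -0.01  1.19 -1.72]
shift [110.2 221.6   0.6] turn -0.001
```

>>> drive_tool(steps=[[35, 30, -10, 0, -1], [70, 65, -10, 0, -1], [100, 105, -10, 0, -1], [110, 155, -5, 0, -1], [110, 205, 0, 0, -1]])

```text
clock: 27.8
position: [0.5351, 0.1012, 0.1741]
ee_rot: [0.019, 0.724, 0.69, 0.007]
contact_force: [0.7, 0.6, 0.2]
width: 0.0
```

Run:
```python
from go import *
go(*kp(90),87.1)
```

```text
t 27.8 pos [0.5351 0.1012 0.1741] yaw 87.2 tilt 2.3 F [0.7 0.6 0.2] w 0.0 q [ 0.07  0.23  1.64 -0.02  1.24 -1.44]
shift [-1.2 12.8 80.2] turn 0.003
```

>>> drive_tool(steps=[[0, 12, 20, 0, -1], [0, 13, 50, 0, -1], [-1, 13, 70, 0, -1], [-1, 13, 80, 0, -1], [-1, 13, 80, 0, -1]])

```text
clock: 28.3
position: [0.5503, 0.0982, 0.0929]
ee_rot: [0.017, 0.724, 0.69, 0.006]
contact_force: [-0.1, -0.2, 0.3]
width: -0.0
```

Run:
```python
from look import *
go(*kp(90),87.1);go(*kp(60),87.1);go(*kp(39),87.1)
cartlook("pics/s36.png",[],x=295,y=192,w=32,h=27,f=12)
```

```text
t 28.3 pos [0.5503 0.0982 0.0929] yaw 87.2 tilt 2.1 F [-0.1 -0.2  0.3] w -0.0 q [ 0.07  0.32  1.73 -0.02  1.06 -1.45]
shift [-0.2  0.5 -1.5] turn 0.003
t 28.3 pos [0.5503 0.0982 0.0929] yaw 87.2 tilt 2.1 F [-0.1 -0.2  0.3] w -0.0 q [ 0.07  0.32  1.73 -0.02  1.06 -1.45]
shift [-30.2   0.4  -1.1] turn 0.003
t 28.3 pos [0.5503 0.0982 0.0929] yaw 87.2 tilt 2.1 F [-0.1 -0.2  0.3] w -0.0 q [ 0.07  0.32  1.73 -0.02  1.06 -1.45]
shift [-51.2   0.3  -0.7] turn 0.003
```

View pics/s36.png

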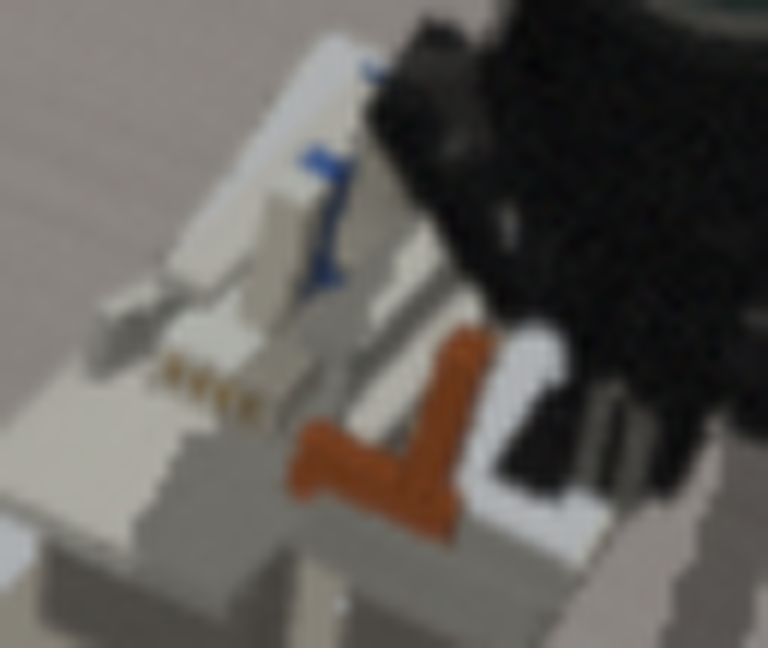

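>>> drive_tool(steps=[[-10, 0, -1, 0, -1], [-20, 0, -1, 0, -1], [-28, 0, -1, 0, -1], [-36, 0, -1, 0, -1], [-43, 0, -1, 0, -1]])

```text
clock: 28.85
position: [0.5497, 0.0546, 0.0967]
ee_rot: [0.019, 0.724, 0.69, 0.008]
contact_force: [1.1, 2.5, 1.0]
width: -0.0004
```

Run:
```python
from look import *
go(*kp(39),87.1)
cartlook("pics/s37.png",[],x=287,y=192,w=32,h=27,f=12)
```

```text
t 28.85 pos [0.5497 0.0546 0.0967] yaw 87.2 tilt 2.34 F [1.1 2.5 1. ] w -0.0004 q [-0.02  0.3   1.74 -0.02  1.06 -1.53]
shift [-7.5 -1.3  2.3] turn 0.002
```

View pics/s37.png

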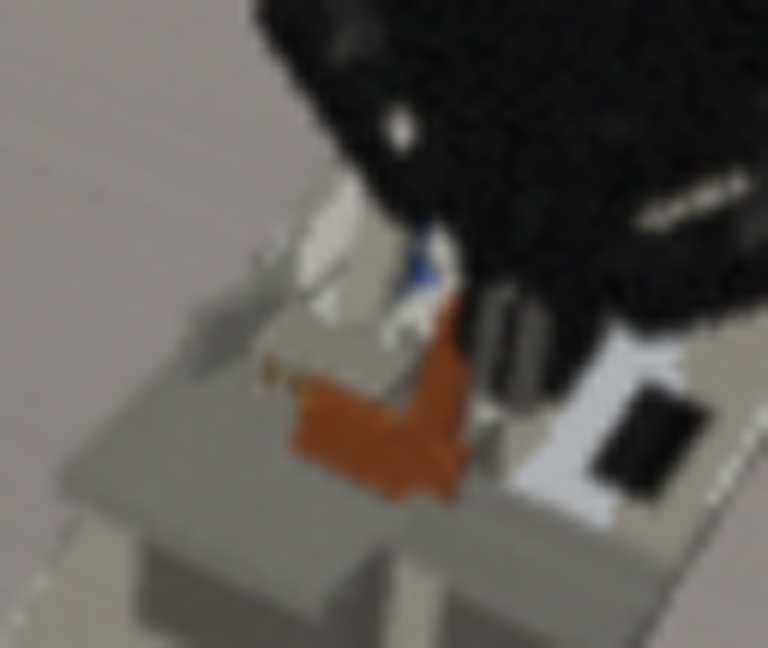

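>>> drive_tool(steps=[[-4, 0, 1, 0, -1], [-8, 0, 1, 0, -1], [-11, 0, 1, 0, -1], [-13, 0, 1, 0, -1], [-14, 0, 1, 0, -1]])

```text
clock: 29.4
position: [0.549, 0.0423, 0.0959]
ee_rot: [0.017, 0.725, 0.689, 0.009]
contact_force: [0.5, 9.8, 3.1]
width: 0.0001
```

Run:
```python
from look import *
go(*kp(39),87.1)
cartlook("pics/s38.png",[],x=287,y=192,w=32,h=27,f=12)
```

```text
t 29.4 pos [0.549  0.0423 0.0959] yaw 87.1 tilt 2.24 F [0.5 9.8 3.1] w 0.0001 q [-0.04  0.3   1.75 -0.01  1.06 -1.56]
shift [ 4.8 -1.1  1.4] turn 0.0
```

View pics/s38.png

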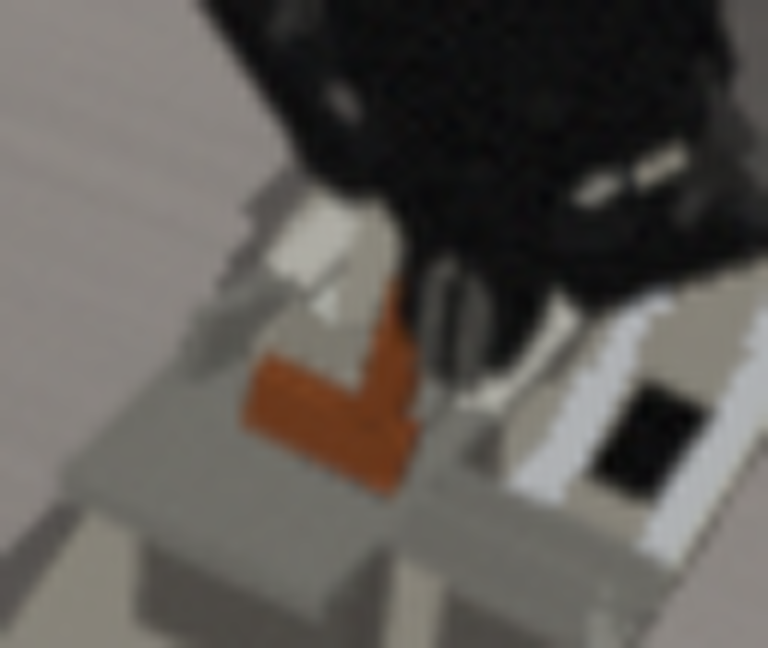

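>>> drive_tool(steps=[[8, 0, 0, 0, -1], [20, 0, -20, 0, -1], [40, 0, -60, 0, -1], [80, 0, -80, 0, -1], [120, -20, -80, 0, -1]])

```text
clock: 29.95
position: [0.5366, 0.1653, 0.1774]
ee_rot: [0.02, 0.725, 0.688, 0.013]
contact_force: [0.3, 0.8, 0.2]
width: 0.0
```

Run:
```python
from look import *
import fit
go(0,0,0)
cartlook("pics/s39.png",[],x=287,y=192,w=32,h=27,f=12)
cartlook("pics/t39.png",[],x=238,y=215,w=25,h=28,f=12,n="top")
cv2.imwrite("pics/full.png",manip.get_image("scene"))
s=manip.get_image("scene");a=cv2.resize(s[165:219,255:319],None,fx=12,fy=12,interpolation=cv2.INTER_CUBIC)
o=RC;draw(a,"scene",[o[0],o[1],RY],[((121,-8,3),(129,28,19)),((119,15,19),(131,25,55))],o[2],RT,255,165,12)
cv2.imwrite("pics/s40.png",a)
```

```text
t 29.95 pos [0.5366 0.1653 0.1774] yaw 87.0 tilt 2.75 F [0.3 0.8 0.2] w 0.0 q [ 0.19  0.25  1.61 -0.02  1.25 -1.32]
shift [-191.5 -535.1  154.2] turn 0.0
```

View pics/s40.png

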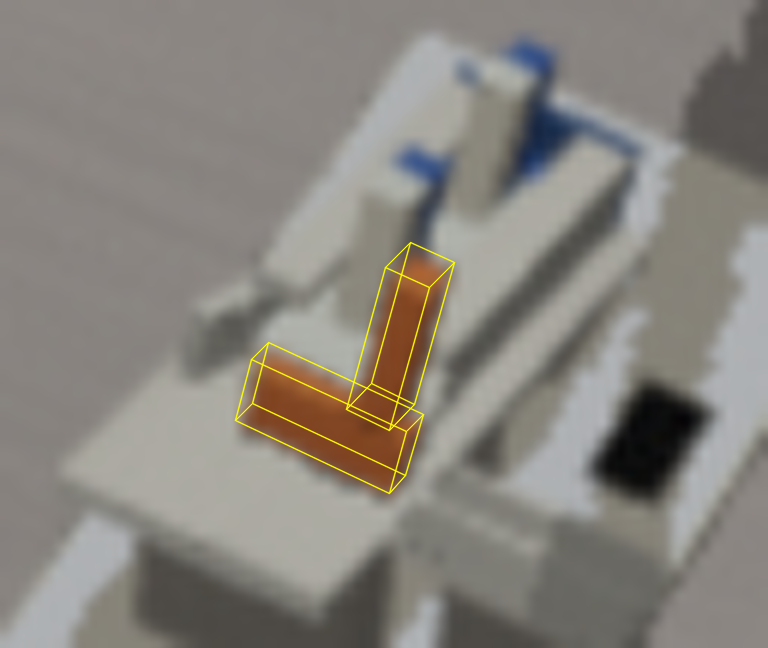

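View pics/t39.png

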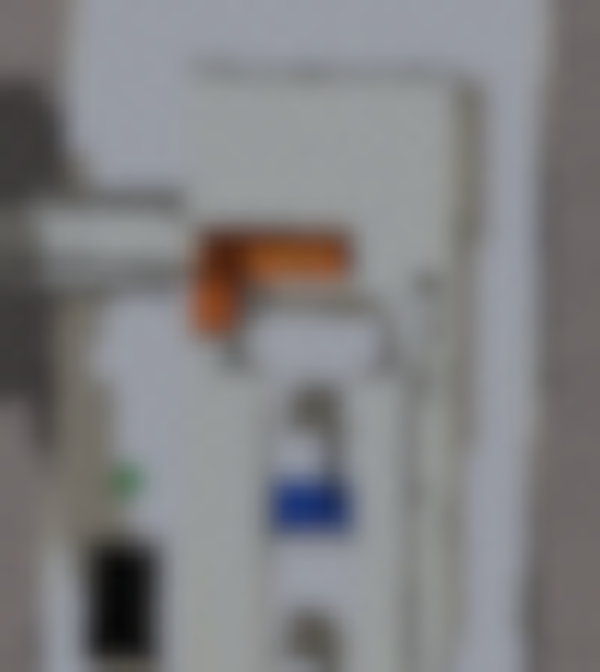

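View pics/full.png

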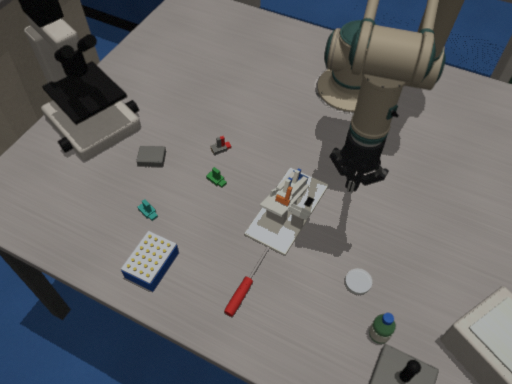

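```bash
python3 -c "
from rig import manip
print(manip.sign_off())"
```

```text
the job is handed in; nothing more can be done
None
```

Both white cartridges are in the rail with blue noses downhill, the keeper is across the mouth, and the job was handed in at about 30 s on the clock. No verdict was reported.

**What I did:** I gripped each cartridge by its tab and tilted it onto the apron. I slid its nose under the lips, then pushed it down the rail with shut fingers until it met resistance. After that I pushed the keeper across until it stopped at about 10 N.

**Last checks:**
- **Cartridges:** the overlays at rail x = 28 and 84 matched the pictures within about 1 px (roughly 3 mm). The tab spacing measured about 55 mm in the top view, against 56 mm when touching. They lie close to the centre line.
- **Keeper:** the overlay matched the fully shut position (36 mm) in the last scene picture. The top view showed about 32 mm of travel, still above the 28 mm needed.
- **Other things:** the spent cartridge, dish, screwdriver, timer and look-alikes looked unmoved in the final picture. I judged this by eye and did not measure it.

**What went wrong or disagreed:**
- **Missed grips:** two grips closed on nothing because the finger pads sit higher than the TCP reading suggests. I gripped again lower each time.
- **First placing:** the first cartridge's nose landed on the lips, so I lifted it, moved it uphill and lowered it again.
- **Rail position:** my fitted rail centre line was about 2–3 mm off in y, so I corrected for it.

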